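# Put the hand stamps away in their sprung box

### The arm

A 6-joint arm with a two-finger parallel gripper is mounted at the origin on the work surface. World frame = base frame: x ahead of the robot, y to its left, z up, the work surface at z = 0. Lengths are in m, angles in degrees, forces in N, time in s.
With the tool pointing down it reaches from about 0.3 to 0.75 m from the base axis. Payload 8.5 kg.
Tool frame: the origin (TCP) lies on the centre line of the jaws, within the pads' length; the fingertips stand 17 mm ahead of it and the grasp point (between the pads) lies 2 mm behind it; z points along the fingers, y is the direction in which the jaws open and shut (so a half turn about z gives the same grasp; the last joint's range is limited). The gripper opens to 85 mm and grips with 20 to 120 N. Pads are 22 mm wide; open, the fingers measure 114 mm over their backs; the gripper's body (76 mm by 85 mm) begins 54 mm behind the grasp point. The pads swing forward as they close: fully open they stand 13 mm farther back than shut.
Start: joints at [-84.127, 21.807, 74.336, -0, 83.858, -12.336], TCP at [0.172, -0.522, 0.248] pointing down, gripper open.
Joint ranges: [-178.18, 178.18], [-50.72, 133.34], [12.68, 142.11], [-81.47, 261.47], [9.98, 163.14], [-165.26, 165.26]. Speed limits (degrees/s): [136.94, 136.94, 180, 180, 180, 180].

### API

Orientations are given as a 3x3 rotation matrix whose columns are the frame's x, y, z axes.
In Python, from rig import env, imaging, close_job gives the robot as it stands.
- The arm moves only by the tool step_arm, never from a script. Its argument "steps" is one flat list of numbers, 7 for each row, row after row: the opening, from 0 (shut) to 1 (fully open), then the shift along the tool's x, y, z as a fraction of full scale, then the turn, a rotation vector about the tool's x, y, z as a fraction of full scale. A call has 1 to 10 rows; each row is the pose to reach, as a shift and turn from the pose commanded when the call began, along the tool's axes at that moment; what a row does not reach only later rows make up. Full scale, the value 1, is 0.3 m for a shift and 45 degrees for a turn. A row lasts 1/10 s, in which the tool goes at most 50 mm and 8.59 degrees, less where a joint would pass 70% of its speed; a pose out of reach is approached as far as the arm can. A call with a number of a shift or a turn outside -1 to 1 is refused whole. A call with a gripper value outside its range is refused whole. The fingers move at their own pace and stop on an object; "grip_force" is the grip in N (left out, the last holds). Time passes only in rows, so rows that repeat a pose let the fingers close. It gives the time, the measured TCP pose, the force and the opening at its end, in the units of the state.
- env.observe(): the state, without advancing time (a new reading comes with each control period).
- imaging.get_image(name): name is "scene" or "side" or "wrist"; returns (picture, depth): 384x512x3 uint8, blue, green, red; 384x512 float32, m along the optical axis (not along the pixel's ray), 0 where there is no reading.
- imaging.get_calibration(name): a dict with "camera_matrix" (3x3 intrinsics, pixels), "world_from_camera" (4x4, takes a point from camera to world coordinates). Camera axes: x right, y down, z forward; pixel columns grow to the right and rows downward; lengths in m; the calibration is good to about 2 mm. A picture is of the moment at which its call begins: read the wrist's pose just before it. get_calibration takes no time and is no camera call; for the wrist camera it gives the pose at the moment of the call.
- close_job(): hands the job in, once; it reports no verdict.
Trained networks look in the newest picture that a camera, given by its name, has taken for a name from the list of things; names that differ only in an ending like _2 or _b are one class to them, and where a whole thing is asked for, a point or a joint stands for the part that bears it (a point fixed in the world has none). Each returns a list of dicts, best first, with "score" (0 to 1); they miss things now and then, are a little off and sometimes report something else, mostly with a low value. They report only what shows in the picture. A call takes as long as a camera call.
- imaging.spot_in(camera, target): "pixel" ([column, row] in pixels, amid what is visible of it).
- imaging.regions_of(camera, target): "mask" (384x512 bool, what is visible of it) and "pixel" ([column, row] in pixels, amid what is visible of it).
- imaging.pinpoint(camera, target): "pixel" ([column, row] in pixels: a listed point, or the origin of a listed thing).
The state is a dict: "time_s": time; "q": joint angles; "qvel": joint speeds; "joint_efforts": joint torques, N m; "position": TCP position; "tool_rot": TCP orientation; "ft_force": force on the tool from outside, world axes, zero at the start; "wrist_torque": the same for the moment, N m; "grip_width": finger opening in m.
Only numpy, scipy, OpenCV 4.12 (cv2) and the standard library are available. Lean on these libraries where they do the work, as an engineer would, in place of code of your own. Each camera call takes 0.05 s, during which the arm holds its last target.

### The job

Press the button to open the stamp box, keeping a finger over the lid so that it is eased open all the way instead of flying up. Stand every stamp that is on the desk in the well that matches its diameter, down on the bottom, then push the lid shut until the catch holds it. Leave the mug, the gel bottle and the phone where they are.

Things in the scene. Friction and masses are not known exactly. Their poses are not given: they have to be found in the camera images.
- stamp_box: Wooden stamp box fixed to the desk, outside 136 (its x) by 287 (its y) mm, walls 6 mm, rim 92 mm high, hinged lid. Origin: centre of its underside; x points from the catch side (front, towards the robot) to the hinge side, z up. Inside, 124 by 275 mm clear, a plate with a graded row of five round wells along its y; plate top 30 mm above the desk, well floors 6 mm above it.
- lid (a joint): Lid angle, rad: 0 shut, 1.8 fully open (stop; leaning 13 degrees past upright, away from the robot). A hinge spring drives it open and keeps it open (at its front edge 2.5 N when shut, 1.5 N near open); let go, it flies up at 4 to 6 rad/s. Shutting takes 5 to 10 N down at the front edge; pressed fully shut the catch clicks in by itself and holds it within 0.03 rad.
- lid_hinge (a point): Middle of the lid's hinge axis at the box's far rim, 68 mm behind the box centre, 92.5 mm above the desk. Turns with the lid (axes as the box when shut): the lid, a wooden plate 8 mm thick, 287 mm wide, 0.25 kg, reaches from here 136 mm along its own -x, upper face at own z = +8 mm. Inside its front edge a small steel hook, 24 mm wide, hangs 22 mm below it.
- lid_edge (a point): Middle of the lid's front edge, on its upper face, 100.5 mm above the desk when shut (moves with the lid).
- catch (a joint): Travel of the round steel push button of the catch, m: 0 out, 0.009 fully down. Spring 2 N at rest to 5 N fully down; the lid is freed at 5 to 7 mm. It springs back when released.
- catch_top (a point): Centre of the button's flat top, diameter 28 mm, on a dark steel housing at the middle of the box front, 17 mm in front of the lid's front edge; 116 mm above the desk when out, 107 mm when fully down, so still 6.5 mm above the shut lid's upper face. Pressed straight down.
- stamp1: Round hand stamp, standing upright: steel foot 28 mm in diameter and 30 mm high (3 mm chamfer below), above it a neck of 18 mm diameter to 50 mm, then a dark wooden grip of 26 mm diameter from 50 to 75 mm (top). Origin: centre of its underside; z up along its axis. 70 g (varies by a fifth). May be absent.
- stamp2: Round hand stamp, standing upright: steel foot 34 mm in diameter and 30 mm high (3 mm chamfer below), above it a neck of 18 mm diameter to 50 mm, then a dark wooden grip of 26 mm diameter from 50 to 75 mm (top). Origin: centre of its underside; z up along its axis. 90 g (varies by a fifth). May be absent.
- stamp3: Round hand stamp, standing upright: steel foot 40 mm in diameter and 30 mm high (3 mm chamfer below), above it a neck of 18 mm diameter to 50 mm, then a dark wooden grip of 26 mm diameter from 50 to 75 mm (top). Origin: centre of its underside; z up along its axis. 110 g (varies by a fifth). May be absent.
- stamp4: Round hand stamp, standing upright: steel foot 46 mm in diameter and 30 mm high (3 mm chamfer below), above it a neck of 18 mm diameter to 50 mm, then a dark wooden grip of 26 mm diameter from 50 to 75 mm (top). Origin: centre of its underside; z up along its axis. 130 g (varies by a fifth). May be absent.
- stamp5: Round hand stamp, standing upright: steel foot 52 mm in diameter and 30 mm high (3 mm chamfer below), above it a neck of 18 mm diameter to 50 mm, then a dark wooden grip of 26 mm diameter from 50 to 75 mm (top). Origin: centre of its underside; z up along its axis. 150 g (varies by a fifth). May be absent.
- well1 (a point): Centre of the mouth (plate top) of the well of 31 mm diameter, for the 28 mm stamp; 24 mm deep; at 112 mm along the box's y from its centre. Axes as the box.
- well2 (a point): Centre of the mouth (plate top) of the well of 37 mm diameter, for the 34 mm stamp; 24 mm deep; at 68 mm along the box's y from its centre. Axes as the box.
- well3 (a point): Centre of the mouth (plate top) of the well of 43 mm diameter, for the 40 mm stamp; 24 mm deep; at 18 mm along the box's y from its centre. Axes as the box.
- well4 (a point): Centre of the mouth (plate top) of the well of 49 mm diameter, for the 46 mm stamp; 24 mm deep; at -38 mm along the box's y from its centre. Axes as the box.
- well5 (a point): Centre of the mouth (plate top) of the well of 55 mm diameter, for the 52 mm stamp; 24 mm deep; at -100 mm along the box's y from its centre. Axes as the box.
- mug: White mug, 80 mm in diameter, 95 mm high, handle at its own +y; origin under its centre. Bystander.
- gel_bottle: Pump bottle of hand gel, 54 mm in diameter, 161 mm high; origin under its centre. Bystander.
- phone: Black phone lying flat, 75 by 155 by 9 mm (long along its own y); origin under its centre. Bystander.

How it is judged (in metres and radians):
On the way, in this order (a step that is already met when the one before it is completed fails the run):
1. the lid is fully open (beyond 1.65 rad) (value of joint lid above 1.65 rad), for 0.2 s.
2. with the lid open, every stamp present stands in its own well (value of joint lid above 1.2 rad and horizontal distance between stamp1 and well1 below 0.007 m and z of stamp1 in the frame of well1 below -0.018 m and angle between each of stamp1, stamp2, stamp3, stamp4, stamp5's own z axis and vertical below 0.15 rad and horizontal distance between stamp2 and well2 below 0.007 m and z of stamp2 in the frame of well2 below -0.018 m and horizontal distance between stamp3 and well3 below 0.007 m and z of stamp3 in the frame of well3 below -0.018 m and horizontal distance between stamp4 and well4 below 0.007 m and z of stamp4 in the frame of well4 below -0.018 m and horizontal distance between stamp5 and well5 below 0.007 m and z of stamp5 in the frame of well5 below -0.018 m), for 0.2 s.
At the end, for the whole second after the job is handed in: The lid is shut and held by its catch (within 0.04 rad, button out to within 3 mm), and every stamp present stands in the well of its own size: centred within 7 mm, its underside more than 18 mm below the plate top, upright within 0.15 rad, at rest (value of joint lid below 0.04 rad and value of joint catch below 0.003 m and horizontal distance between stamp1 and well1 below 0.007 m and z of stamp1 in the frame of well1 below -0.018 m and angle between each of stamp1, stamp2, stamp3, stamp4, stamp5's own z axis and vertical below 0.15 rad and horizontal distance between stamp2 and well2 below 0.007 m and z of stamp2 in the frame of well2 below -0.018 m and horizontal distance between stamp3 and well3 below 0.007 m and z of stamp3 in the frame of well3 below -0.018 m and horizontal distance between stamp4 and well4 below 0.007 m and z of stamp4 in the frame of well4 below -0.018 m and horizontal distance between stamp5 and well5 below 0.007 m and z of stamp5 in the frame of well5 below -0.018 m and linear speed of each of stamp1, stamp2, stamp3, stamp4, stamp5 below 0.03 m/s); the robot touches nothing.
It fails at once if the lid flies open: it opens faster than 2.5 rad/s beyond 0.35 rad (value of joint lid above 0.35 rad and velocity of joint lid above 2.5 rad/s).
It fails at once if the mug is moved more than 30 mm (distance of mug from where it was at the start of the episode above 0.03 m).
It fails at once if the gel bottle is moved more than 30 mm (distance of gel_bottle from where it was at the start of the episode above 0.03 m).
It fails at once if the phone is moved more than 30 mm (distance of phone from where it was at the start of the episode above 0.03 m).
Of stamp1, stamp2, stamp3, stamp4, stamp5 only 3 to 5 are there at a start; the rules pass over those that are not, and their reading is None.
At some moment in a run one of stamp1, stamp2, stamp3, stamp4, stamp5 may be knocked a few centimetres aside while the robot is not near it.
It also fails if it takes over 210 s, if anything falls off the work surface, if the arm or the gripper's body presses on something with over 40 N, if the wrist force passes 120 N, or if a joint passes its speed limit or range.

## Working session

There is one attempt and no reset: what is moved stays moved. The work goes in short steps, Python scripts to look and compute and a tool call to move; the robot and the scene stay as the last step left them, time stands still between calls to the robot, and variables do not carry over. Pictures are saved under pics/ and viewed, and the job is handed in when it is done.

Besides the shell and the picture viewer there is one more tool, called as a command line: name --argument value ..., lists and objects as JSON in quotes. step_arm: Moves the arm, as the interface text tells. Shift numbers are shares of 0.3 m and turn numbers shares of 45 degrees, none past 1 either way. Its arguments: {"type":"object","properties":{"steps":{"type":"array","items":{"type":"number"}},"grip_force":{"type":"number"}},"required":["steps"]}

```bash
ls; mkdir -p pics; cat > h.py <<'E'
import numpy as np, cv2
from rig import env, imaging, close_job
def snap(name,fn):
    im,d=imaging.get_image(name); cv2.imwrite('pics/'+fn+'.png',im); c=imaging.get_calibration(name)
    return im,d,np.array(c['camera_matrix']),np.array(c['world_from_camera'])
def to_w(px,z,K,T):
    p=np.array([(px[0]-K[0,2])/K[0,0]*z,(px[1]-K[1,2])/K[1,1]*z,z,1]); return (T@p)[:3]
def ray_z(px,h,K,T):
    d=T[:3,:3]@np.array([(px[0]-K[0,2])/K[0,0],(px[1]-K[1,2])/K[1,1],1]); o=T[:3,3]
    return o+d*(h-o[2])/d[2]
def cloud(d,K,T):
    v,u=np.mgrid[0:d.shape[0],0:d.shape[1]]
    P=np.stack([(u-K[0,2])/K[0,0]*d,(v-K[1,2])/K[1,1]*d,d,np.ones_like(d)],-1)@T.T
    return P[...,:3]
E
python3 - <<'E'
from h import *
np.set_printoptions(precision=4,suppress=True)
for n in ['scene','side']:
    im,d,K,T=snap(n,n+'0'); print(n,K[0,0],T)
    np.savez('pics/'+n+'0.npz',d=d,K=K,T=T)
    for t in ['stamp_box','lid_edge','catch_top','lid_hinge','stamp1','stamp2','stamp3','stamp4','stamp5','mug','gel_bottle','phone','well1','well5']:
        r=imaging.pinpoint(n,t)
        h={'lid_edge':.1005,'catch_top':.116,'lid_hinge':.0925}.get(t,0)
        print(t,[(round(x['score'],2),np.round(x['pixel'],1),ray_z(x['pixel'],h,K,T)[:2]) for x in r[:3]])
s=env.observe(); print(s['time_s'],s['position'],s['tool_rot'],s['grip_width'])
E
```

```text
pics
scene 393.337039816829 [[ 0.6431  0.4914 -0.5873  1.1912]
 [ 0.7657 -0.4019  0.5022 -0.4767]
 [ 0.0107 -0.7726 -0.6348  0.7687]
 [ 0.      0.      0.      1.    ]]
stamp_box [(0.88, array([190.6, 241.1]), array([ 0.5247, -0.1345]))]
lid_edge [(0.62, array([178.2, 198.9]), array([ 0.4629, -0.1218]))]
catch_top [(0.71, array([200.8, 226.8]), array([ 0.6013, -0.1424])), (0.64, array([172.1, 190.7]), array([ 0.441, -0.125]))]
lid_hinge [(0.71, array([197.3, 229.7]), array([ 0.583 , -0.1425]))]
stamp1 [(0.71, array([305.3, 166.8]), array([0.479 , 0.3482])), (0.6, array([273.9, 202.4]), array([0.5482, 0.144 ])), (0.51, array([299.3, 188.3]), array([0.5484, 0.2508]))]
stamp2 [(0.71, array([305.3, 166.8]), array([0.479 , 0.3482])), (0.6, array([273.9, 202.4]), array([0.5482, 0.144 ])), (0.51, array([299.3, 188.3]), array([0.5484, 0.2508]))]
stamp3 [(0.71, array([305.3, 166.8]), array([0.479 , 0.3482])), (0.6, array([273.9, 202.4]), array([0.5482, 0.144 ])), (0.51, array([299.3, 188.3]), array([0.5484, 0.2508]))]
stamp4 [(0.71, array([305.3, 166.8]), array([0.479 , 0.3482])), (0.6, array
[... 2062 characters left out ...]
ray([0.5406, 0.1442])), (0.8, array([267.9, 272.5]), array([0.5497, 0.2484])), (0.62, array([291.8, 310.5]), array([0.4882, 0.354 ]))]
mug [(0.57, array([210.5, 250.8]), array([0.7014, 0.1886])), (0.49, array([265.1, 272.1]), array([0.5567, 0.2476]))]
gel_bottle [(0.7, array([193.8, 309.5]), array([0.7136, 0.3671])), (0.66, array([294.8, 308.2]), array([0.4815, 0.3473]))]
phone [(0.7, array([222.7, 168.4]), array([ 0.7132, -0.1433]))]
well1 [(0.79, array([281.2, 189.7]), array([ 0.5296, -0.0577]))]
well5 [(0.79, array([281.2, 189.7]), array([ 0.5296, -0.0577]))]
1.5 [ 0.1719 -0.5224  0.2483] [[ 0.9499  0.3125  0.    ]
 [ 0.3125 -0.9499  0.    ]
 [ 0.     -0.     -1.    ]] 0.08571211395269518
```

View pics/scene0.png

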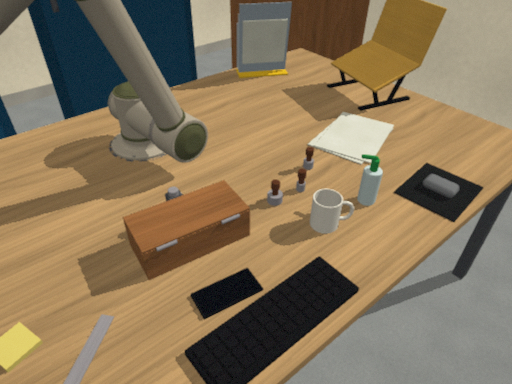

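View pics/side0.png

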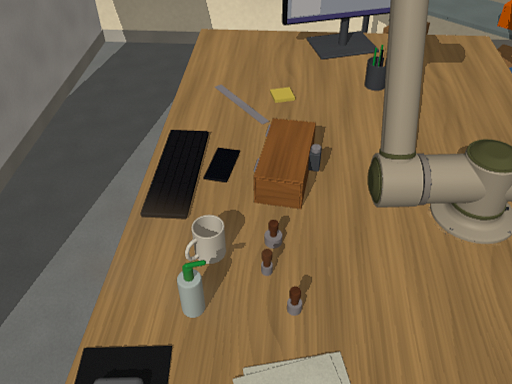

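The scene shows the box at scene px (190,240), button at (173,192), and three stamps at (275,192), (301,182), (308,158). The mug (325,212), bottle (370,185) and phone (226,292) are also there. Next I fit the box and the stamps from depth.

```bash
python3 - <<'E'
from h import *
np.set_printoptions(precision=4,suppress=True)
for n in ['scene','side']:
    z=np.load(f'pics/{n}0.npz'); d=z['d'];K=z['K'];T=z['T']
    P=cloud(d,K,T); x,y,h=P[...,0],P[...,1],P[...,2]
    desk=(abs(h)<.015)&(x>.3)&(x<.8)&(abs(y)<.45)&(d>0); print(n,'desk z',np.median(h[desk]))
    m=(abs(h-.1)<.008)&(x>.4)&(x<.65)&(y>-.35)&(y<.05)&(d>0)
    m=cv2.morphologyEx(m.astype(np.uint8),cv2.MORPH_OPEN,np.ones((5,5)))>0
    pts=P[m][:,:2].astype(np.float32); r=cv2.minAreaRect(pts*1000); print('lid',r,np.median(h[m]))
    m=(abs(h-.116)<.004)&(x>.36)&(x<.47)&(y>-.2)&(y<-.05)&(d>0); print('button',P[m].mean(0),m.sum())
    for c in [(.542,.144),(.55,.249),(.484,.35)]:
        m=(np.hypot(x-c[0],y-c[1])<.05)&(h>.006)&(h<.09)&(d>0)
        A=P[m]; t=A[A[:,2]>.07]; f=A[(A[:,2]>.008)&(A[:,2]<.027)]
        print(c,'top',t.mean(0),t[:,2].max(),'foot ptp',np.ptp(f[:,0]),np.ptp(f[:,1]),len(f), 'grip ptp',np.ptp(A[A[:,2]>.055][:,0]))
        cam=T[:3,3]; 
        for lo,hi in[(.006,.027),(.052,.075)]:
            q=A[(A[:,2]>lo)&(A[:,2]<hi)]; v=cam[:2]-np.array(c); s=np.array([-v[1],v[0]])/np.linalg.norm(v); w=(q[:,:2]-c)@s; print('  width',np.ptp(w), (w.max()+w.min())/2)
for n in ['scene','side']:
    im=cv2.imread(f'pics/{n}0.png')
    c=im[130:230,240:360] if n=='scene' else im[210:330,230:330]
    cv2.imwrite(f'pics/crop_{n}.png',cv2.resize(c,None,fx=5,fy=5,interpolation=cv2.INTER_CUBIC))
E
```

```text
scene desk z 0.0024915273942659466
lid ((520.6299438476562, -131.59490966796875), (287.202880859375, 159.69053649902344), 82.27755737304688) 0.10340512073770242
button [ 0.4412 -0.1218  0.117 ] 72
(0.542, 0.144) top [0.5487 0.1467 0.0758] 0.0793864672715564 foot ptp 0.032388832634513975 0.036908377867161835 72 grip ptp 0.026132377977943433
  width 0.070255139265333 -0.007086202981846113
  width 0.023229225927209926 0.0074899541135573485
(0.55, 0.249) top [0.559  0.2446 0.0758] 0.07951289897281721 foot ptp 0.01998213383545766 0.020649990447391575 42 grip ptp 0.02497992280927097
  width 0.09001857589631461 2.3021599639586054e-05
  width 0.024980148753198518 0.0032618000711232423
(0.484, 0.35) top [0.4897 0.3486 0.0761] 0.08208527258235476 foot ptp 0.02428538612210651 0.02927312078648836 47 grip ptp 0.026309633541182653
  width 0.057648801799810044 -0.008746381635070199
  width 0.024212699661610486 0.003074685136737838
side desk z -0.0019656785353174833
lid ((508.04315185546875, -130.4123077392578), (295.1591491699219, 169.8810577392578), 83.50545501708984) 0.09904050623040622
button [ 0.4369 -0.1182  0.1146] 40
(0.542, 0.144) top [0.5435 0.15   0.0728] 0.07694868956469003 foot ptp 0.0440535942499537 0.045045941145690604 127 grip ptp 0.02347268268590308
  width 0.04403116498140558 -0.002072112046541086
  width 0.023035417835234467 -0.002623249501446776
(0.55, 0.249) top [0.5541 0.2474 0.0726] 0.07658805804922642 foot ptp 0.024998478999279983 0.02194851343752746 71 grip ptp 0.024262369669912687
  width 0.024552911657971167 -0.0043703658139666686
  width 0.023965180251416706 -0.004493419960732855
(0.484, 0.35) top [0.4841 0.3531 0.073 ] 0.07793008440896732 foot ptp 0.032684827919521875 0.028996230478033236 90 grip ptp 0.024656075342791295
  width 0.03289133473099898 0.0001199260033328594
  width 0.025150607150773503 -0.00039144493465020653
```

```bash
cat >> h.py <<'E'
from scipy.spatial.transform import Rotation as Ro
def rotz_down(yaw_y):
    "tool z down, tool y at world angle yaw_y (deg)"
    a=np.radians(yaw_y); y=np.array([np.cos(a),np.sin(a),0]); z=np.array([0,0,-1.]); return np.stack([np.cross(y,z),y,z],1)
def plan(p,yaw):
    s=env.observe(); R=np.array(s['tool_rot']); P=np.array(s['position'])
    sh=R.T@(np.array(p)-P)/0.3; rv=np.degrees(Ro.from_matrix(R.T@rotz_down(yaw)).as_rotvec())/45
    print('t',s['time_s'],'pos',P.round(4),'f',np.round(s['ft_force'],2),'shift',sh.round(4),'turn',rv.round(4)); return sh,rv
E
python3 -c "
from h import *
plan([.47,-.15,.33],-7)
plan([.47,-.15,.33],-187)"
```

```text
t 1.5 pos [ 0.1719 -0.5224  0.2483] f [-0.68  0.29  0.02] shift [ 1.332  -0.8687 -0.2722] turn [-0.     -0.     -1.4398]
t 1.5 pos [ 0.1719 -0.5224  0.2483] f [-0.68  0.29  0.02] shift [ 1.332  -0.8687 -0.2722] turn [-1.0000e-04  0.0000e+00  2.5602e+00]
```

step_arm --steps '[0.65,0.17,-0.11,-0.14,0,0,-0.18,0.65,0.33,-0.22,-0.14,0,0,-0.36,0.65,0.5,-0.33,-0.14,0,0,-0.54,0.65,0.67,-0.43,-0.14,0,0,-0.72,0.65,0.67,-0.43,-0.14,0,0,-0.72,0.65,0.67,-0.43,-0.14,0,0,-0.72,0.65,0.67,-0.43,-0.14,0,0,-0.72]'

```text
time_s: 2.2
position: [0.323, -0.3366, 0.2906]
tool_rot: [[0.633, 0.774, 0.0], [0.774, -0.633, -0.001], [-0.001, 0.001, -1.0]]
ft_force: [0.2, -0.6, -0.3]
grip_width: 0.0556
```

```bash
python3 -c "
from h import *
plan([.47,-.15,.33],-7)"
```

```text
t 2.2 pos [ 0.323  -0.3366  0.2906] f [ 0.21 -0.58 -0.28] shift [ 0.7916 -0.0141 -0.1319] turn [ 5.000e-04  8.000e-04 -7.171e-01]
```

step_arm --steps '[0.65,0.2,0,-0.13,0,0,-0.18,0.65,0.4,-0.01,-0.13,0,0,-0.36,0.65,0.6,-0.01,-0.13,0,0,-0.54,0.65,0.79,-0.01,-0.13,0,0,-0.72,0.65,0.79,-0.01,-0.13,0,0,-0.72,0.65,0.79,-0.01,-0.13,0,0,-0.72,0.65,0.79,-0.01,-0.13,0,0,-0.72]'

```text
time_s: 2.9
position: [0.4707, -0.1528, 0.3289]
tool_rot: [[0.122, 0.993, -0.001], [0.993, -0.122, -0.0], [-0.0, -0.001, -1.0]]
ft_force: [-0.6, -0.7, -0.2]
grip_width: 0.0552
```

```bash
python3 - <<'E'
from h import *
np.set_printoptions(precision=4,suppress=True)
s=env.observe();print(s['position'],s['tool_rot'],s['q'],s['ft_force'])
im,d,K,T=snap('wrist','wrist1'); np.savez('pics/wrist1.npz',d=d,K=K,T=T); print(T,K[0,0])
for t,h in [('lid_edge',.1005),('catch_top',.116),('lid_hinge',.0925),('stamp_box',0)]:
    r=imaging.pinpoint('wrist',t); print(t,[(round(x['score'],2),np.round(x['pixel'],1),ray_z(x['pixel'],h,K,T)[:2]) for x in r[:3]])
E
```

```text
[ 0.4707 -0.1528  0.3289] [[ 0.1218  0.9926 -0.0008]
 [ 0.9926 -0.1218 -0.0001]
 [-0.0002 -0.0007 -1.    ]] [-31.7014  13.4392  73.3278  -0.0275  93.2667 -24.7094] [-0.6171 -0.7103 -0.2414]
[[ 0.9924 -0.1183 -0.0345  0.4795]
 [-0.1232 -0.9538 -0.2739 -0.084 ]
 [-0.0005  0.2761 -0.9611  0.4534]
 [ 0.      0.      0.      1.    ]] 338.4274014309027
lid_edge [(0.88, array([234.3, 138.3]), array([ 0.4539, -0.1263]))]
catch_top [(0.91, array([215.9, 140.9]), array([ 0.4365, -0.1247])), (0.65, array([234.6, 138.7]), array([ 0.4553, -0.1248]))]
lid_hinge [(0.95, array([361.9, 137.6]), array([ 0.5879, -0.1432])), (0.41, array([438.4, 128.9]), array([ 0.6683, -0.1439]))]
stamp_box []
```

View pics/wrist1.png

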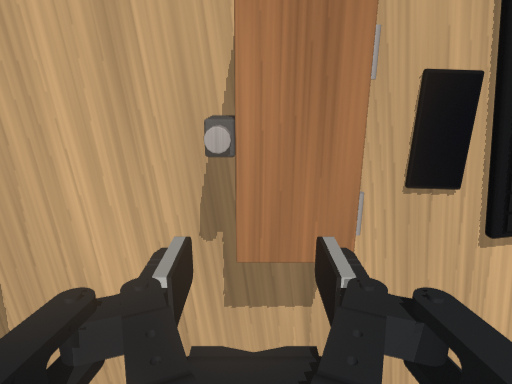

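```bash
python3 - <<'E'
from h import *
np.set_printoptions(precision=4,suppress=True)
z=np.load('pics/wrist1.npz'); d,K,T=z['d'],z['K'],z['T']; P=cloud(d,K,T)
im=cv2.imread('pics/wrist1.png'); hsv=cv2.cvtColor(im,cv2.COLOR_BGR2HSV)
m=(abs(P[...,2]-.1)<.01)&(d>0)&(P[...,0]>.445); m[270:]=0
print('lid z',np.median(P[m][:,2]))
# front/back edges per row, project at z=.1005
rows=range(10,225,5); F=[];B=[]
for r in rows:
    c=np.where(m[r])[0]; F.append(ray_z((c.min()-.5,r),.1005,K,T)); B.append(ray_z((c.max()+.5,r),.1005,K,T))
for n,A in (('front',F),('back',B)):
    A=np.array(A)[:,:2]; k=np.polyfit(A[:,1],A[:,0],1); print(n,'yaw',-np.degrees(np.arctan(k[0])),'x at y=-.13',np.polyval(k,-.13),'res',np.std(A[:,0]-np.polyval(k,A[:,1])))
# near end edge
E=[ray_z((c,np.where(m[:,c])[0].max()+.5),.1005,K,T) for c in range(245,312,3)]; E=np.array(E)[:,:2]; k=np.polyfit(E[:,0],E[:,1],1); print('end yaw',np.degrees(np.arctan(k[0])),'y at x=.52',np.polyval(k,.52))
b=(abs(P[...,2]-.116)<.006)&(d>0)&(P[...,0]<.452)&(np.hypot(P[...,0]-.437,P[...,1]+.125)<.03); print('button',P[b].mean(0),np.ptp(P[b],axis=0),b.sum())
E
```

```text
lid z 0.10019049423368476
front yaw -7.54936771836249 x at y=-.13 0.45252988910607805 res 0.0033488578408343694
back yaw -7.657600060235843 x at y=-.13 0.5918461062224664 res 0.0025128524336496083
end yaw -7.065086582111234 y at x=.52 -0.2785574759339524
button [ 0.4377 -0.1236  0.1147] [0.0267 0.0273 0.0068] 595
```

```bash
python3 -c "
from h import *
plan([.4711,-.1286,.145],-7.2)"
```

```text
t 3.15 pos [ 0.47   -0.1533  0.3293] f [-0.17  0.79  0.69] shift [ 0.0824 -0.0066  0.6144] turn [-0.0001  0.0001  0.0015]
```

step_arm --steps '[0.65,0.082,-0.006,0.15,0,0,0,0.65,0.082,-0.006,0.3,0,0,0,0.65,0.082,-0.006,0.45,0,0,0,0.65,0.082,-0.006,0.55,0,0,0,0.65,0.082,-0.006,0.61,0,0,0,0.65,0.082,-0.006,0.61,0,0,0,0.65,0.082,-0.006,0.61,0,0,0]'

```text
time_s: 3.85
position: [0.4719, -0.1281, 0.147]
tool_rot: [[0.123, 0.992, 0.001], [0.992, -0.123, -0.0], [-0.0, 0.001, -1.0]]
ft_force: [0.2, -0.2, 0.6]
grip_width: 0.0554
```

```bash
python3 - <<'E'
from h import *
plan([.4711,-.1286,.128],-7.2)
im,d,K,T=snap('wrist','wrist2')
im2,*_=snap('side','side2')
cv2.imwrite('pics/side2c.png',cv2.resize(im2[60:240,200:420],None,fx=3.4,fy=3.3))
E
```

```text
t 3.85 pos [ 0.4719 -0.1281  0.147 ] f [ 0.23 -0.21  0.63] shift [-0.0019 -0.0026  0.0633] turn [0.0008 0.0003 0.0032]
```

View pics/wrist2.png

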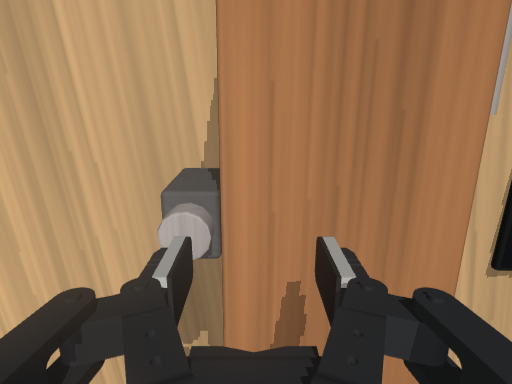

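View pics/side2c.png

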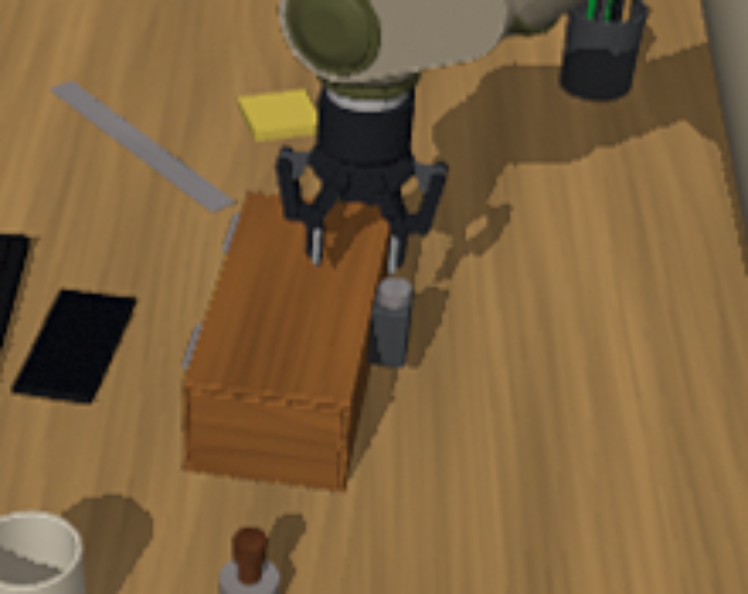

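```bash
python3 - <<'E'
from h import *
np.set_printoptions(precision=4,suppress=True)
im,d,K,T=snap('wrist','wrist3'); P=cloud(d,K,T)
s=env.observe(); p=np.array(s['position']); R=np.array(s['tool_rot'])
L=(P-p)@R
m=(d>0)&(L[...,2]>-.02)&(L[...,2]<.03)&(abs(L[...,1])<.06)&(abs(L[...,0])<.02)&(P[...,2]>.12)
for sgn in (-1,1):
    q=L[m&(np.sign(L[...,1])==sgn)]; print(sgn,len(q),q.min(0),q.max(0))
    t=q[q[:,2]>q[:,2].max()-.006]; print('  tip',t.min(0),t.max(0))
b=(d>0)&(abs(P[...,2]-.116)<.003)&(P[...,0]<.455); print('button',P[b].mean(0),(P[b].mean(0)-p)@R)
E
```

```text
-1 1911 [-0.0119 -0.0412 -0.02  ] [ 0.0116 -0.0268  0.0155]
  tip [-0.0113 -0.0337  0.0095] [ 0.0107 -0.0269  0.0155]
1 1906 [-0.0117  0.0279 -0.02  ] [0.0117 0.0422 0.0144]
  tip [-0.0109  0.0281  0.0084] [0.0111 0.0348 0.0144]
button [ 0.4391 -0.1203  0.1146] [ 0.0035 -0.0339  0.0329]
```

step_arm --steps '[0.65,0,-0.002,0.02,0,0,0,0.65,0,-0.002,0.04,0,0,0,0.65,0,-0.002,0.055,0,0,0,0.65,0,-0.002,0.055,0,0,0]'

```text
time_s: 4.4
position: [0.471, -0.1272, 0.1293]
tool_rot: [[0.122, 0.993, -0.001], [0.993, -0.122, 0.0], [0.0, -0.001, -1.0]]
ft_force: [-0.3, 0.1, 0.1]
grip_width: 0.0557
```

step_arm --steps '[0.65,0,0,0.008,0,0,0,0.65,0,0,0.012,0,0,0,0.65,0,0,0.012,0,0,0]'

```text
time_s: 4.7
position: [0.4712, -0.1273, 0.1263]
tool_rot: [[0.122, 0.993, 0.0], [0.993, -0.122, -0.0], [-0.0, 0.0, -1.0]]
ft_force: [-0.7, 1.1, 2.7]
grip_width: 0.0558
```

step_arm --steps '[0.65,0,0,0.005,0,0,0,0.65,0,0,0.009,0,0,0,0.65,0,0,0.009,0,0,0]'

```text
time_s: 5.0
position: [0.4712, -0.1273, 0.1233]
tool_rot: [[0.122, 0.993, -0.0], [0.993, -0.122, 0.0], [0.0, -0.0, -1.0]]
ft_force: [-0.0, 0.5, 0.7]
grip_width: 0.0555
```

step_arm --steps '[0.65,0,0,0.004,0,0,0,0.65,0,0,0.007,0,0,0,0.65,0,0,0.007,0,0,0]'

```text
time_s: 5.3
position: [0.4712, -0.1273, 0.1218]
tool_rot: [[0.122, 0.993, 0.0], [0.993, -0.122, -0.0], [-0.0, 0.0, -1.0]]
ft_force: [-1.8, 1.0, 8.5]
grip_width: 0.0551
```

```bash
cat >> h.py <<'E'
C=np.array([.5217,-.1350]); YAW=-7.2; U=np.array([np.cos(np.radians(YAW)),np.sin(np.radians(YAW))]); V=np.array([-U[1],U[0]])
def lidang(n='wrist',fn='tmp'):
    im,d,K,T=snap(n,fn); P=cloud(d,K,T)
    a=(P[...,:2]-C)@U; b=(P[...,:2]-C)@V
    return im,d,P,a,b
E
python3 - <<'E'
from h import *
im,d,P,a,b=lidang('wrist','w4')
m=(d>0)&(a>-.06)&(a<.05)&(b>.02)&(b<.13)&(P[...,2]>.08)
k=np.polyfit(a[m],P[...,2][m],1); print(k, m.sum(), 'angle',-np.arctan(k[0]))
E
```

```text
[-0.09831973  0.10588713] 57076 angle 0.09800474504852184
```

step_arm --steps '[0.65,0,0,-0.015,0,0,0,0.65,0,0,-0.03,0,0,0,0.65,0,0,-0.045,0,0,0,0.65,0,0,-0.055,0,0,0,0.65,0.03,0,-0.055,0,0,0,0.65,0.06,0,-0.055,0,0,0,0.65,0.09,0,-0.055,0,0,0,0.65,0.12,0,-0.055,0,0,0,0.65,0.13,0,-0.055,0,0,0,0.65,0.13,0,-0.055,0,0,0]'

```text
time_s: 6.35
position: [0.4758, -0.0876, 0.1378]
tool_rot: [[0.121, 0.993, -0.0], [0.993, -0.121, 0.001], [0.001, -0.001, -1.0]]
ft_force: [0.9, 2.8, 3.3]
grip_width: 0.0556
```

```bash
python3 - <<'E'
from h import *
im,d,P,a,b=lidang('wrist','w5')
m=(d>0)&(a>-.06)&(a<.05)&(b>.06)&(b<.13)&(P[...,2]>.08)
k=np.polyfit(a[m],P[...,2][m],1); print(k, m.sum(), 'angle',-np.arctan(k[0]))
s=env.observe(); p=np.array(s['position']); ca=(p[:2]-C)@U; print(s['time_s'],p,'box a,b',ca,(p[:2]-C)@V, s['ft_force'])
r=91.5
t0=None
for th in [.25,.3,.4,.5,.6,.7,.8,.9,1,1.1,1.2,1.3,1.4,1.5,1.6,1.7,1.8]:
    A=68-r*np.cos(th)+8*np.sin(th)-27.5; Z=92.5+r*np.sin(th)+8*np.cos(th)+13.3
    print(th, 'dy %.3f dz %.3f'%((A/1000-ca)/.3,-(Z/1000-p[2])/.3))
E
```

```text
[-0.27031056  0.1178863 ] 41357 angle 0.2640012706580686
6.4 [ 0.47580289 -0.08780574  0.13776997] box a,b -0.051450207660062086 0.04106968593735301 [1.35461885 2.55083561 2.59571281]
0.25 dy 0.018 dz 0.005
0.3 dy 0.023 dz -0.009
0.4 dy 0.036 dz -0.037
0.5 dy 0.052 dz -0.063
0.6 dy 0.070 dz -0.088
0.7 dy 0.090 dz -0.110
0.8 dy 0.113 dz -0.131
0.9 dy 0.138 dz -0.149
1 dy 0.164 dz -0.164
1.1 dy 0.192 dz -0.177
1.2 dy 0.221 dz -0.187
1.3 dy 0.251 dz -0.194
1.4 dy 0.281 dz -0.199
1.5 dy 0.312 dz -0.200
1.6 dy 0.342 dz -0.198
1.7 dy 0.372 dz -0.192
1.8 dy 0.402 dz -0.184
```

step_arm --steps '[0.65,0,0.005,-0.01,0,0,0,0.65,0,0.012,-0.025,0,0,0,0.65,0,0.022,-0.04,0,0,0,0.65,0,0.033,-0.054,0,0,0,0.65,0,0.044,-0.067,0,0,0,0.65,0,0.056,-0.08,0,0,0,0.65,0,0.068,-0.092,0,0,0,0.65,0,0.08,-0.103,0,0,0,0.65,0,0.09,-0.11,0,0,0,0.65,0,0.09,-0.11,0,0,0]'

```text
time_s: 7.4
position: [0.5033, -0.092, 0.1712]
tool_rot: [[0.122, 0.993, 0.001], [0.993, -0.122, -0.0], [-0.0, 0.001, -1.0]]
ft_force: [0.7, -0.5, 3.5]
grip_width: 0.0553
```

```bash
python3 - <<'E'
from h import *
im,d,P,a,b=lidang('wrist','w6')
m=(d>0)&(a>-.06)&(a<.05)&(b>.08)&(b<.13)&(P[...,2]>.1)
k=np.polyfit(a[m],P[...,2][m],1); print(k, m.sum(), 'angle',-np.arctan(k[0]))
s=env.observe(); p=np.array(s['position']); ca=(p[:2]-C)@U; print(s['time_s'],p,'box a,b',ca,(p[:2]-C)@V, s['ft_force'])
im2,*_=snap('side','side6')
cv2.imwrite('pics/side6c.png',cv2.resize(im2[40:240,200:420],None,fx=3,fy=3))
E
```

```text
[-0.8511568   0.16083436] 23397 angle 0.7051652644404356
7.45 [ 0.50298677 -0.09196237  0.17097222] box a,b -0.023959719165370902 0.040352872881758484 [0.40794092 0.12531822 3.86700607]
```

View pics/side6c.png

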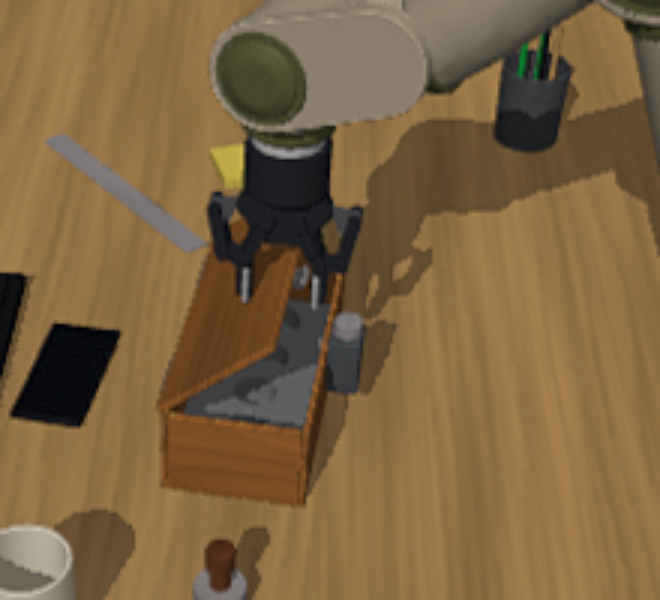

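step_arm --steps '[0.65,0,0.023,-0.021,0,0,0,0.65,0,0.048,-0.039,0,0,0,0.65,0,0.074,-0.054,0,0,0,0.65,0,0.102,-0.067,0,0,0,0.65,0,0.131,-0.077,0,0,0,0.65,0,0.161,-0.084,0,0,0,0.65,0,0.191,-0.089,0,0,0,0.65,0,0.21,-0.09,0,0,0,0.65,0,0.222,-0.09,0,0,0,0.65,0,0.222,-0.09,0,0,0]'

```text
time_s: 8.5
position: [0.5692, -0.1001, 0.1977]
tool_rot: [[0.122, 0.993, -0.0], [0.993, -0.122, 0.0], [0.0, -0.0, -1.0]]
ft_force: [2.5, -1.4, -0.1]
grip_width: 0.0557
```

```bash
python3 - <<'E'
from h import *
im,d,P,a,b=lidang('wrist','w7')
s=env.observe(); p=np.array(s['position']); ca=(p[:2]-C)@U; print(s['time_s'],p,'box a,b',ca,(p[:2]-C)@V, s['ft_force'])
im2,*_=snap('side','side7')
cv2.imwrite('pics/side7c.png',cv2.resize(im2[40:240,200:420],None,fx=3,fy=3))
E
```

```text
8.55 [ 0.56883924 -0.10004541  0.1977322 ] box a,b 0.042386560425636044 0.04058708046251103 [ 2.1917983  -0.76205774 -0.43800461]
```

View pics/side7c.png

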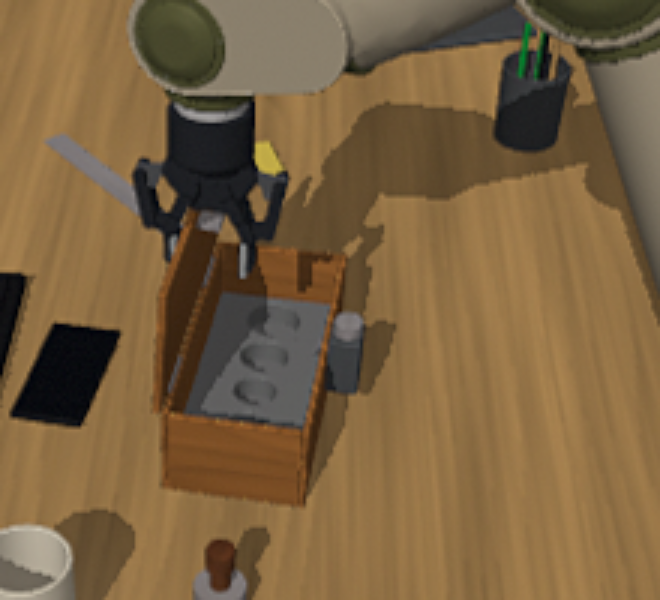

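View pics/w7.png

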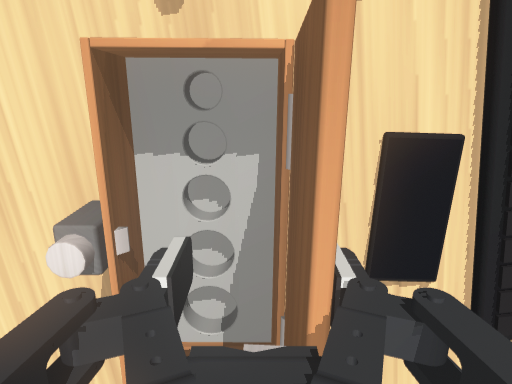

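step_arm --steps '[0.65,0,0.02,0,0,0,0,0.65,0,0.04,0,0,0,0,0.65,0,0.06,0,0,0,0,0.65,0,0.08,0,0,0,0,0.65,0,0.1,0,0,0,0,0.65,0,0.12,0,0,0,0,0.65,0,0.14,0,0,0,0,0.65,0,0.15,0,0,0,0,0.65,0,0.15,0,0,0,0,0.65,0,0.15,0,0,0,0]'

```text
time_s: 9.6
position: [0.6134, -0.1054, 0.198]
tool_rot: [[0.122, 0.993, -0.0], [0.993, -0.122, 0.0], [0.0, -0.0, -1.0]]
ft_force: [1.0, 0.5, -0.3]
grip_width: 0.0557
```

```bash
python3 - <<'E'
from h import *
s=env.observe(); p=np.array(s['position']); print(s['time_s'],p,s['ft_force'])
im,d,P,a,b=lidang('wrist','w8')
im2,d,P,a,b=lidang('side','side8')
m=(d>0)&(P[...,2]>.12)&(b>.1)&(b<.14)&(a>.04)&(a<.15)
q=a[m];z=P[...,2][m]; k=np.polyfit(z,q,1); print('lid ang',np.pi/2+np.arctan(k[0]),m.sum())
cv2.imwrite('pics/side8c.png',cv2.resize(im2[40:240,200:420],None,fx=3,fy=3))
E
```

```text
9.6 [ 0.61338099 -0.10544695  0.19797268] [ 0.97884105  0.54900515 -0.30393347]
lid ang 1.534678199493791 1342
```

View pics/side8c.png

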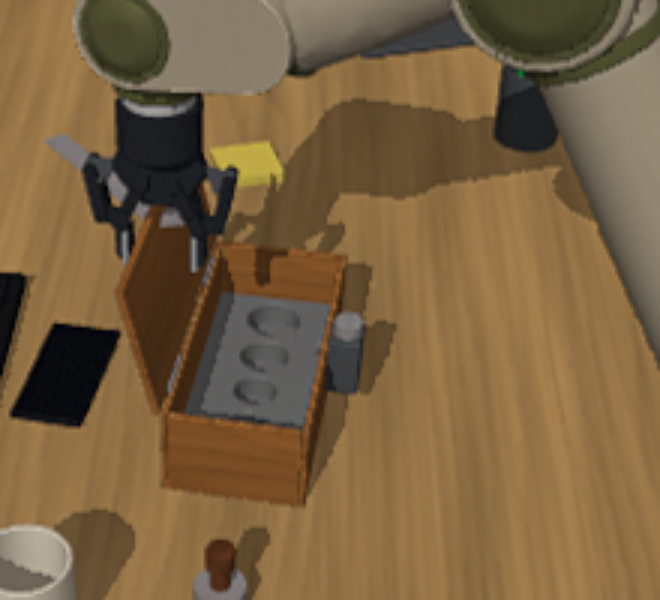

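View pics/w8.png

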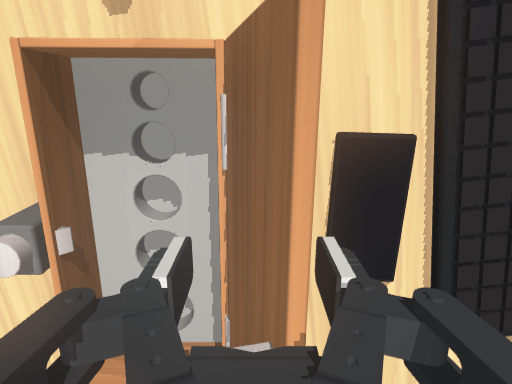

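The lid leans back past the rim (its upper edge runs from px (122,290) to (150,215) in the side crop) and the wrist force is near zero. I lift straight out now.

step_arm --steps '[0.65,0,-0.01,-0.1,0,0,0,0.65,0,-0.01,-0.2,0,0,0,0.65,0,-0.01,-0.35,0,0,0,0.65,0,-0.01,-0.5,0,0,0,0.65,0,-0.01,-0.5,0,0,0,0.65,0,-0.01,-0.5,0,0,0]'

```text
time_s: 10.3
position: [0.6104, -0.1051, 0.3486]
tool_rot: [[0.122, 0.993, 0.002], [0.993, -0.122, -0.001], [-0.0, 0.002, -1.0]]
ft_force: [-0.2, 0.2, -1.1]
grip_width: 0.0553
```

```bash
python3 - <<'E'
from h import *
np.set_printoptions(precision=4,suppress=True)
s=env.observe(); p=np.array(s['position']); print(s['time_s'],p,s['ft_force'])
im,d,K,T=snap('wrist','w9')
r=imaging.pinpoint('wrist','well1'); print([(round(x['score'],2),np.round(x['pixel'],1),ray_z(x['pixel'],.03,K,T)[:2]) for x in r])
W={1:112,2:68,3:18,4:-38,5:-100}
for k,v in W.items(): print(k,C+V*v/1000)
im2,d,P,a,b=lidang('side','side9')
m=(d>0)&(P[...,2]>.13)&(b>-.12)&(b<.12)&(a>.05)&(a<.15)
q=a[m];z=P[...,2][m]; k=np.polyfit(z,q,1); print('lid ang',np.pi/2+np.arctan(k[0]),m.sum())
E
```

```text
10.3 [ 0.6104 -0.1051  0.3486] [-0.2251  0.1938 -1.0757]
[(0.94, array([191. , 163.7]), array([ 0.5256, -0.1147])), (0.93, array([193.1, 245.9]), array([ 0.5081, -0.2326])), (0.91, array([191. , 125.9]), array([ 0.5342, -0.0659])), (0.62, array([193. , 204.1]), array([ 0.5186, -0.1708])), (0.55, array([184.3,  86.3]), array([ 0.5343, -0.0168]))]
1 [ 0.5357 -0.0239]
2 [ 0.5302 -0.0675]
3 [ 0.524  -0.1171]
4 [ 0.5169 -0.1727]
5 [ 0.5092 -0.2342]
lid ang 1.5619710806697606 2990
```

View pics/w9.png

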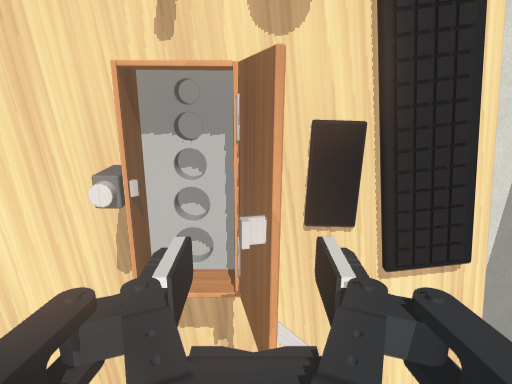

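```bash
python3 - <<'E'
from h import *
for n in ['wrist','side','scene']:
    im,d,P,a,b=lidang(n,n+'10')
    for lo,hi in [(.14,.15),(.17,.18),(.2,.21),(.21,.23)]:
        m=(d>0)&(P[...,2]>lo)&(P[...,2]<hi)&(abs(b)<.14)&(a>.04)&(a<.16)&((abs(b-.0)>.03))
        if m.sum(): print(n,lo,m.sum(),np.percentile(a[m],[5,50,95]).round(3))
plan([.52,.14,.34],-7.2)
E
```

```text
wrist 0.14 418 [0.08  0.081 0.082]
wrist 0.17 594 [0.087 0.088 0.089]
wrist 0.2 765 [0.094 0.095 0.096]
wrist 0.21 3277 [0.097 0.101 0.106]
side 0.14 79 [0.078 0.08  0.081]
side 0.17 72 [0.085 0.087 0.088]
side 0.2 89 [0.092 0.093 0.095]
side 0.21 217 [0.095 0.097 0.104]
scene 0.14 227 [0.086 0.088 0.09 ]
scene 0.17 234 [0.093 0.095 0.097]
scene 0.2 257 [0.1   0.102 0.104]
scene 0.21 681 [0.101 0.105 0.107]
t 10.6 pos [ 0.6104 -0.1051  0.3469] f [ 0.51 -0.29  1.03] shift [ 0.7742 -0.3986  0.0241] turn [-0.0024 -0.0006  0.0046]
```

step_arm --steps '[0.65,0.2,-0.07,0,0,0,0,0.65,0.35,-0.15,0,0,0,0,0.65,0.5,-0.23,0,0,0,0,0.65,0.65,-0.3,0,0,0,0,0.65,0.8,-0.37,0,0,0,0,0.65,0.87,-0.39,0,0,0,0,0.65,0.87,-0.39,0,0,0,0,0.65,0.87,-0.39,0,0,0,0]'

```text
time_s: 11.4
position: [0.526, 0.1686, 0.3476]
tool_rot: [[0.12, 0.993, -0.001], [0.993, -0.12, -0.0], [-0.0, -0.0, -1.0]]
ft_force: [-0.1, -0.1, 0.0]
grip_width: 0.0556
```

```bash
cat >> h.py <<'E'
def stamps(fn,view=True):
    s=env.observe(); p=np.array(s['position']); print(s['time_s'],p.round(4))
    im,d,K,T=snap('wrist',fn); P=cloud(d,K,T); x,y,z=P[...,0],P[...,1],P[...,2]
    m=((d>0)&(z>.066)&(z<.085)&(y>.0)&(x>.3)&(x<.66)).astype(np.uint8); m[300:]=0
    n,l,st,ce=cv2.connectedComponentsWithStats(m)
    for i in range(1,n):
        if st[i,4]<60: continue
        q=P[l==i]; t=q[q[:,2]>.068]
        (cx,cy),r=cv2.minEnclosingCircle((t[:,:2]*1000).astype(np.float32))
        c=np.median(t[:,:2],0)
        w=(d>0)&(np.hypot(x-c[0],y-c[1])<.05)&(z>.008)&(z<.032)
        f=P[w]; (fx,fy),fr=cv2.minEnclosingCircle((f[:,:2]*1000).astype(np.float32)) if len(f) else ((0,0),0)
        print('grip px',ce[i].round(),'n',st[i,4],'med',c.round(4),'circ',round(cx,1),round(cy,1),'r',round(r,1),'z',np.median(t[:,2]).round(4),'foot circ',round(fx,1),round(fy,1),'r',round(fr,1))
    return im,d,K,T,P
E
python3 - <<'E'
from h import *
im,d,K,T,P=stamps('w11')
r=imaging.pinpoint('wrist','stamp1'); print([(round(x['score'],2),np.round(x['pixel'],1),ray_z(x['pixel'],0,K,T)[:2].round(4)) for x in r])
E
```

```text
11.4 [0.526  0.1686 0.3476]
grip px [196.   1.] n 60 med [0.4851 0.3374] circ 485.1 339.2 r 8.3 z 0.0718 foot circ 486.1 348.6 r 16.9
grip px [270.  85.] n 412 med [0.5552 0.2437] circ 555.5 243.7 r 12.8 z 0.0733 foot circ 549.2 243.4 r 11.7
grip px [271. 170.] n 349 med [0.5451 0.1463] circ 545.0 145.5 r 12.8 z 0.0733 foot circ 545.1 145.7 r 22.8
grip px [270. 274.] n 643 med [0.5289 0.0086] circ 530.0 7.8 r 57.6 z 0.0769 foot circ 529.0 8.4 r 49.8
[(0.9, array([266.4,  84.4]), array([0.5536, 0.2461])), (0.59, array([206. ,   8.8]), array([0.4883, 0.3455])), (0.59, array([268.2, 158. ]), array([0.5451, 0.1472])), (0.43, array([272.3, 361.5]), array([ 0.5135, -0.2014]))]
```

View pics/w11.png

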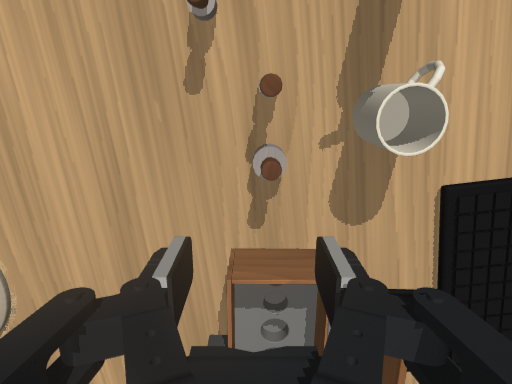

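```bash
python3 -c "
from h import *
plan([.545,.1462,.15],-7.2)
plan([.545,.1462,.063],-7.2)"
```

```text
t 11.5 pos [0.5265 0.1673 0.3476] f [-0.3  -0.22 -0.57] shift [-0.062   0.0703  0.6586] turn [-0.0006  0.0005  0.0033]
t 11.5 pos [0.5265 0.1673 0.3476] f [-0.3  -0.22 -0.57] shift [-0.0619  0.0704  0.9486] turn [-0.0006  0.0005  0.0033]
```

step_arm --steps '[0.65,-0.06,0.07,0.15,0,0,0,0.65,-0.06,0.07,0.3,0,0,0,0.65,-0.06,0.07,0.45,0,0,0,0.65,-0.06,0.07,0.6,0,0,0,0.65,-0.06,0.07,0.66,0,0,0,0.65,-0.06,0.07,0.66,0,0,0,0.65,-0.06,0.07,0.66,0,0,0]'

```text
time_s: 12.2
position: [0.5456, 0.1469, 0.1507]
tool_rot: [[0.123, 0.992, 0.001], [0.992, -0.123, -0.0], [0.0, 0.001, -1.0]]
ft_force: [0.6, 1.3, 0.3]
grip_width: 0.0557
```

```bash
python3 - <<'E'
from h import *
plan([.545,.1462,.063],-7.2)
im,d,K,T,P=stamps('w12')
E
```

```text
t 12.2 pos [0.5456 0.1469 0.1507] f [0.61 1.33 0.26] shift [-0.0027 -0.0019  0.2922] turn [ 0.0011 -0.0001  0.0029]
12.2 [0.5456 0.1469 0.1507]
grip px [248.  41.] n 1775 med [0.5553 0.2444] circ 555.5 244.7 r 13.0 z 0.0741 foot circ 555.2 241.1 r 13.0
grip px [252. 207.] n 1243 med [0.5454 0.1482] circ 545.1 146.8 r 12.9 z 0.074 foot circ 545.4 146.6 r 22.9
```

View pics/w12.png

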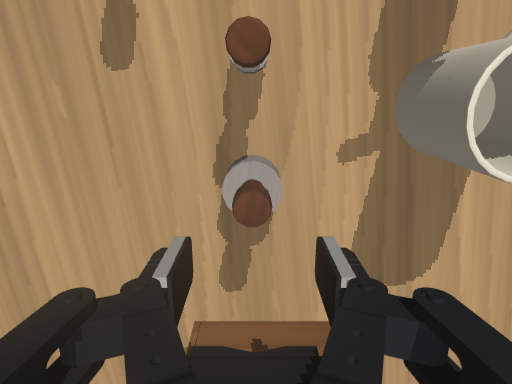

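step_arm --steps '[0.65,0,-0.002,0.1,0,0,0,0.65,0,-0.002,0.2,0,0,0,0.65,0,-0.002,0.27,0,0,0,0.65,0,-0.002,0.292,0,0,0,0.65,0,-0.002,0.292,0,0,0,0.2,0,-0.002,0.292,0,0,0,0.2,0,-0.002,0.292,0,0,0,0.2,0,-0.002,0.292,0,0,0,0.2,0,-0.002,0.292,0,0,0,0.2,0,-0.002,0.292,0,0,0]' --grip_force 30

```text
time_s: 13.25
position: [0.5449, 0.1479, 0.0638]
tool_rot: [[0.122, 0.993, 0.003], [0.993, -0.122, 0.0], [0.0, 0.003, -1.0]]
ft_force: [-1.0, -0.0, 7.3]
grip_width: 0.0251
```

step_arm --steps '[0.2,0,0,-0.03,0,0,0,0.2,0,0,-0.15,0,0,0,0.2,0,0,-0.3,0,0,0,0.2,0,0,-0.45,0,0,0,0.2,0,0,-0.47,0,0,0,0.2,0,0,-0.47,0,0,0]'

```text
time_s: 13.85
position: [0.5444, 0.1479, 0.2049]
tool_rot: [[0.122, 0.993, 0.003], [0.993, -0.122, 0.0], [0.0, 0.003, -1.0]]
ft_force: [-0.5, -0.2, -2.2]
grip_width: 0.0249
```

```bash
python3 - <<'E'
from h import *
im,d,K,T=snap('wrist','w13')
plan([.5169,-.1727,.2],-7.2)
E
```

```text
t 13.9 pos [0.5438 0.1478 0.2031] f [ 0.8   0.58 -2.03] shift [-1.0714  0.041   0.0105] turn [-0.0005  0.0001  0.0046]
```

View pics/w13.png

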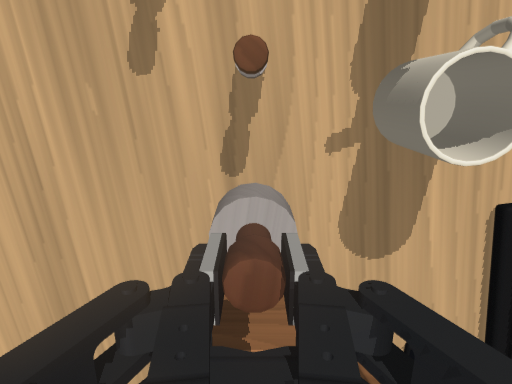

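```bash
cat >> h.py <<'E'
def held(fn):
    s=env.observe(); im,d,K,T=snap('wrist',fn); P=cloud(d,K,T)
    p=np.array(s['position']);R=np.array(s['tool_rot']); L=(P-p)@R
    hsv=cv2.cvtColor(im,cv2.COLOR_BGR2HSV)
    for nm,lo,hi,rad in (('top',-.02,-.006,.0145),('foot',.027,.07,.032)):
        m=(d>0)&(L[...,2]>lo)&(L[...,2]<hi)&(np.hypot(L[...,0],L[...,1])<rad)
        q=L[m]
        if nm=='top':
            zt=np.percentile(q[:,2],5); q=q[q[:,2]<zt+.003]
        c,r=cv2.minEnclosingCircle((q[:,:2]*1000).astype(np.float32)); print(nm,'centre tool xy mm',np.round(c,1),'r',round(r,1),'z mm',(q[:,2].min()*1e3).round(1),(q[:,2].max()*1e3).round(1),len(q))
E
python3 - <<'E'
from h import *
held('w14')
E
```

```text
top centre tool xy mm [0. 0.] r 14.5 z mm -19.9 -15.3 330
foot centre tool xy mm [ 1.9 -0.1] r 22.5 z mm 27.0 63.9 3613
```

step_arm --steps '[0.2,-0.15,0.006,0,0,0,0,0.2,-0.3,0.012,0,0,0,0,0.2,-0.45,0.018,0,0,0,0,0.2,-0.6,0.024,0,0,0,0,0.2,-0.75,0.03,0,0,0,0,0.2,-0.9,0.035,0,0,0,0,0.2,-1,0.04,0,0,0,0,0.2,-1,0.04,0,0,0,0,0.2,-1,0.04,0,0,0,0]'

```text
time_s: 14.85
position: [0.519, -0.1514, 0.2018]
tool_rot: [[0.123, 0.992, -0.003], [0.992, -0.123, 0.002], [0.001, -0.003, -1.0]]
ft_force: [0.4, -0.3, -0.9]
grip_width: 0.0254
```

```bash
python3 - <<'E'
from h import *
np.set_printoptions(precision=4,suppress=True)
plan([.5169,-.1727,.15],-7.2)
im,d,K,T=snap('wrist','w15')
r=imaging.pinpoint('wrist','well1'); print([(round(x['score'],2),np.round(x['pixel'],1),ray_z(x['pixel'],.03,K,T)[:2]) for x in r])
P=cloud(d,K,T); a=(P[...,:2]-C)@U; b=(P[...,:2]-C)@V; z=P[...,2]
for nm,v,D in (('1',112,31),('2',68,37),('3',18,43),('4',-38,49)):
    m=(d>0)&(z<.024)&(z>-.01)&(np.hypot(a,b-v/1000)<D/2000+.008)
    # mouth: use boundary of pixels below plate, projected to plate plane
    ys,xs=np.where(m); 
    if len(xs)<20: print(nm,'few'); continue
    q=np.array([ray_z((x,y),.03,K,T)[:2] for x,y in zip(xs,ys)]); c,r_=cv2.minEnclosingCircle((q*1000).astype(np.float32)); c=np.array(c)/1000
    print(nm,c,'r',r_,'off a,b mm',((c-C)@U*1000).round(1),((c-C)@V*1000-v).round(1))
E
```

```text
t 14.85 pos [ 0.519  -0.1514  0.2018] f [ 0.39 -0.26 -0.93] shift [-0.0716  0.0022  0.1725] turn [-0.0038 -0.0019  0.003 ]
[(0.85, array([250.8,  13.4]), array([ 0.5332, -0.0204])), (0.65, array([253.6,  71. ]), array([ 0.5301, -0.0635])), (0.56, array([255.6, 131.4]), array([ 0.5258, -0.1129])), (0.56, array([250.8, 195.2]), array([ 0.5145, -0.1698]))]
1 [ 0.5364 -0.0236] r 15.012104034423828 off a,b mm 0.6 0.4
2 [ 0.5308 -0.0665] r 18.069032669067383 off a,b mm 0.4 1.1
3 [ 0.5246 -0.1152] r 21.02870750427246 off a,b mm 0.4 2.0
4 [ 0.5185 -0.1653] r 23.311588287353516 off a,b mm 0.6 7.5
```

View pics/w15.png

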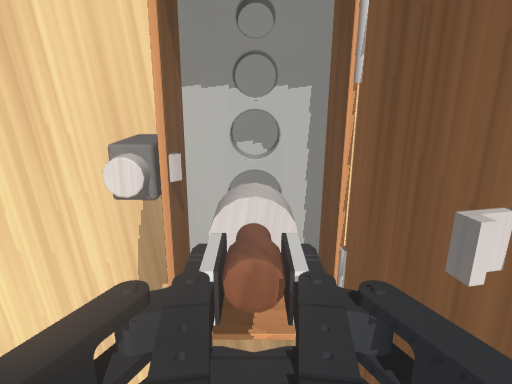

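step_arm --steps '[0.2,-0.035,0.002,0.05,0,0,0,0.2,-0.07,0.003,0.15,0,0,0,0.2,-0.07,0.003,0.25,0,0,0,0.2,-0.07,0.003,0.32,0,0,0,0.2,-0.07,0.003,0.34,0,0,0,0.2,-0.07,0.003,0.34,0,0,0,0.2,-0.07,0.003,0.34,0,0,0]'

```text
time_s: 15.65
position: [0.5186, -0.1721, 0.1024]
tool_rot: [[0.121, 0.993, 0.001], [0.993, -0.121, -0.001], [-0.001, 0.002, -1.0]]
ft_force: [-0.2, -0.5, -1.7]
grip_width: 0.0252
```

```bash
python3 - <<'E'
from h import *
plan([.5175,-.1723,.07],-7.2)
snap('wrist','w16')
im,*_=snap('side','s16'); cv2.imwrite('pics/s16c.png',cv2.resize(im[80:240,200:380],None,fx=4,fy=3.7))
E
```

```text
t 15.65 pos [ 0.5186 -0.1721  0.1024] f [-0.17 -0.52 -1.66] shift [-0.0011 -0.0036  0.1079] turn [0.002  0.0008 0.0057]
```

View pics/w16.png

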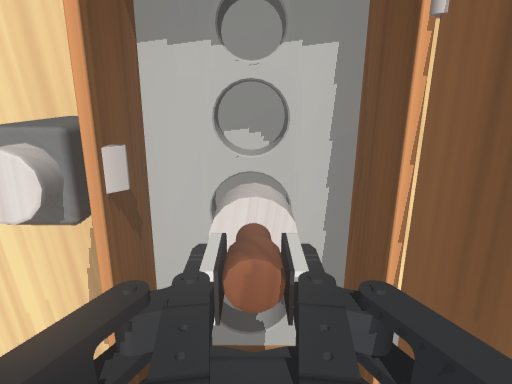

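step_arm --steps '[0.2,-0.001,-0.003,0.015,0,0,0,0.2,-0.001,-0.003,0.03,0,0,0,0.2,-0.001,-0.003,0.045,0,0,0,0.2,-0.001,-0.003,0.045,0,0,0]'

```text
time_s: 16.15
position: [0.5169, -0.1723, 0.0872]
tool_rot: [[0.122, 0.993, -0.001], [0.993, -0.122, 0.001], [0.001, -0.001, -1.0]]
ft_force: [-0.1, 0.3, -1.4]
grip_width: 0.025
```

step_arm --steps '[0.2,0,0,0.015,0,0,0,0.2,0,0,0.03,0,0,0,0.2,0,0,0.04,0,0,0,0.2,0,0,0.05,0,0,0,0.2,0,0,0.05,0,0,0]'

```text
time_s: 16.65
position: [0.5169, -0.1724, 0.0723]
tool_rot: [[0.122, 0.993, -0.001], [0.993, -0.122, 0.0], [0.0, -0.001, -1.0]]
ft_force: [0.3, 1.4, -3.3]
grip_width: 0.0253
```

step_arm --steps '[0.2,0,0,0.008,0,0,0,0.2,0,0,0.008,0,0,0,0.55,0,0,0.008,0,0,0,0.55,0,0,0.008,0,0,0,0.55,0,0,0.008,0,0,0,0.55,0,0,0.008,0,0,0]'

```text
time_s: 17.25
position: [0.5171, -0.1727, 0.0705]
tool_rot: [[0.122, 0.993, 0.0], [0.993, -0.122, -0.0], [-0.0, 0.0, -1.0]]
ft_force: [-0.2, 0.3, 0.1]
grip_width: 0.0469
```

step_arm --steps '[0.55,0,0,-0.05,0,0,0,0.55,0,0,-0.15,0,0,0,0.55,0,0,-0.3,0,0,0,0.55,0,0,-0.45,0,0,0,0.55,0,0,-0.55,0,0,0,0.55,0,0,-0.6,0,0,0,0.55,0,0,-0.6,0,0,0]'

```text
time_s: 17.95
position: [0.5175, -0.1729, 0.2526]
tool_rot: [[0.122, 0.993, 0.004], [0.993, -0.122, -0.003], [-0.002, 0.004, -1.0]]
ft_force: [0.0, -0.9, 0.3]
grip_width: 0.047
```

```bash
cat >> h.py <<'E'
WB={1:.112,2:.068,3:.018,4:-.038,5:-.1}
def inbox(n,fn):
    im,d,P,a,b=lidang(n,fn); z=P[...,2]
    for k,v in WB.items():
        m=(d>0)&(np.hypot(a,b-v)<.022)&(z>.06)&(z<.1)
        if m.sum()>15:
            q=P[m]; zt=np.percentile(q[:,2],90); t=m&(z>zt-.004); print(n,'well',k,'top z',zt.round(4),'a',np.median(a[t]).round(4),'b off',(np.median(b[t])-v).round(4),t.sum())
E
python3 - <<'E'
from h import *
for n in ('side','scene','wrist'): inbox(n,n+'17')
plan([.5,.21,.27],-7.2)
E
```

```text
side well 4 top z 0.0793 a -0.0006 b off 0.0044 37
wrist well 4 top z 0.0798 a -0.0006 b off 0.0002 591
t 18.1 pos [ 0.5166 -0.1724  0.2491] f [ 0.27 -0.12 -0.08] shift [ 1.2583 -0.2104 -0.0681] turn [-0.0026 -0.0011  0.0045]
```

View pics/wrist17.png

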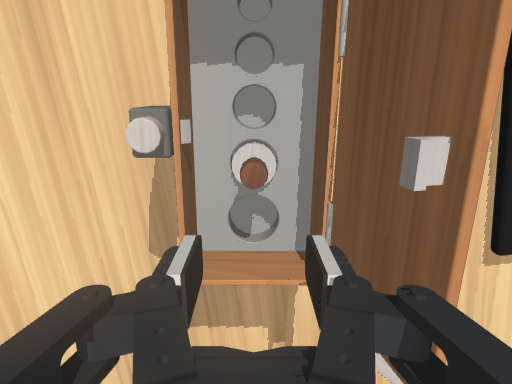

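Stamp 4 stands in well 4: its grip top is at (254,173) and reads z 0.080, against 0.081 expected. Next is the 28 mm stamp.

```bash
python3 - <<'E'
from h import *
plan([.5553,.2,.2],-7.2)
E
```

```text
t 18.1 pos [ 0.5166 -0.1724  0.2491] f [ 0.27 -0.12 -0.08] shift [ 1.2475 -0.0229  0.1649] turn [-0.0026 -0.0011  0.0045]
```

step_arm --steps '[0.65,0.15,0,0,0,0,0,0.65,0.3,0,0,0,0,0,0.65,0.45,0,0,0,0,0,0.65,0.6,0,0,0,0,0,0.65,0.75,0,0,0,0,0,0.65,0.9,0,0,0,0,0,0.65,1,0,0.05,0,0,0,0.65,1,0,0.05,0,0,0]'

```text
time_s: 18.9
position: [0.5524, 0.1285, 0.2321]
tool_rot: [[0.118, 0.993, -0.006], [0.993, -0.118, 0.001], [-0.0, -0.006, -1.0]]
ft_force: [-1.0, 0.1, 0.2]
grip_width: 0.0551
```

```bash
python3 - <<'E'
from h import *
im,d,K,T,P=stamps('w18')
plan([.5553,.2,.15],-7.2)
E
```

```text
18.9 [0.5524 0.1285 0.2321]
grip px [242. 297.] n 506 med [0.5243 0.0083] circ 532.0 7.3 r 58.9 z 0.0708 foot circ 524.3 8.2 r 49.8
t 18.95 pos [0.5528 0.1266 0.2331] f [-0.7 -0.8  0.2] shift [ 0.244  -0.0195  0.277 ] turn [-0.0055  0.0009  0.0082]
```

View pics/w18.png

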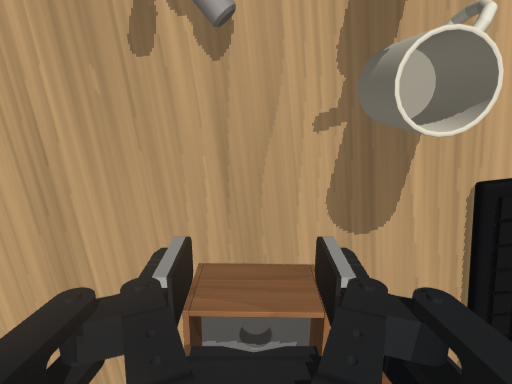

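Stamp 1 was knocked and seems to be tipped over at px (215,10). I'll look from higher up.

step_arm --steps '[0.65,0.1,-0.03,-0.1,0,0,0,0.65,0.2,-0.07,-0.2,0,0,0,0.65,0.3,-0.1,-0.28,0,0,0,0.65,0.35,-0.1,-0.3,0,0,0,0.65,0.35,-0.1,-0.3,0,0,0,0.65,0.35,-0.1,-0.3,0,0,0]'

```text
time_s: 19.55
position: [0.5367, 0.2319, 0.3244]
tool_rot: [[0.123, 0.992, -0.002], [0.992, -0.123, -0.001], [-0.001, -0.001, -1.0]]
ft_force: [0.2, 0.3, 0.7]
grip_width: 0.0555
```

```bash
python3 - <<'E'
from h import *
im,d,K,T,P=stamps('w19'); np.savez('pics/w19.npz',d=d,K=K,T=T)
im,*_=snap('side','s19'); cv2.imwrite('pics/s19c.png',cv2.resize(im[200:340,180:340],None,fx=4,fy=4,interpolation=cv2.INTER_CUBIC))
E
```

```text
19.55 [0.5367 0.2319 0.3244]
grip px [191.  53.] n 514 med [0.4861 0.3489] circ 485.4 349.0 r 12.9 z 0.0735 foot circ 497.7 334.0 r 31.7
```

View pics/w19.png

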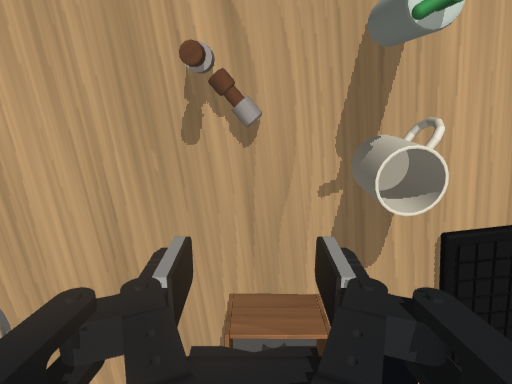

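View pics/s19c.png

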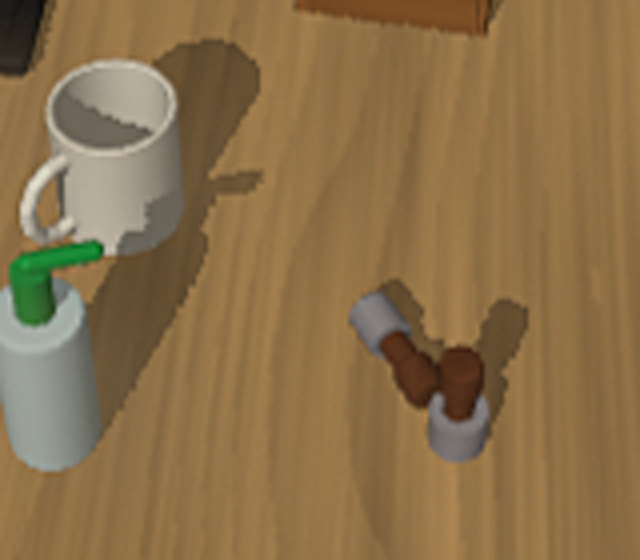

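Stamp 1 lies on its side, grip at px (222,82) and foot at (248,110), next to the 34 mm stamp standing at (193,53). I'll take the 34 mm stamp first. My fingertips stay above 44 mm there, clear of the lying stamp.

```bash
python3 - <<'E'
from h import *
z=np.load('pics/w19.npz'); d,K,T=z['d'],z['K'],z['T']; P=cloud(d,K,T); x,y,h=P[...,0],P[...,1],P[...,2]
m=(d>0)&(h>.01)&(h<.04)&(x>.49)&(x<.58)&(y>.25)&(y<.35)
q=P[m]; 
c=q[:,:2].mean(0); u,s,vt=np.linalg.svd(q[:,:2]-c); ax=vt[0]; t=(q[:,:2]-c)@ax; w=(q[:,:2]-c)@vt[1]
print(len(q),c,ax,t.min(),t.max(),'zmax',h[m].max())
for lo in np.arange(-.04,.045,.01):
    k=(t>=lo)&(t<lo+.01)
    if k.sum(): print(round(lo,3),k.sum(),'w',w[k].min().round(4),w[k].max().round(4),'z',np.percentile(q[k,2],95).round(4))
plan([.4855,.349,.15],-7.2)
E
```

```text
1376 [0.51964011 0.30269676] [ 0.54003668 -0.84164148] -0.05263762146683447 0.04219818220137003 zmax 0.03055999196891651
-0.04 39 w -0.0108 0.013 z 0.0252
-0.03 184 w -0.0114 0.014 z 0.0258
-0.02 182 w -0.0117 0.0139 z 0.0259
-0.01 138 w -0.0106 0.0127 z 0.0235
0.0 122 w -0.0082 0.0096 z 0.0221
0.01 171 w -0.0135 0.0139 z 0.0269
0.02 186 w -0.0137 0.014 z 0.027
0.03 183 w -0.0138 0.0138 z 0.0268
0.04 32 w -0.0117 0.0111 z 0.0251
t 19.65 pos [0.5367 0.2317 0.3244] f [ 0.15 -0.45  0.62] shift [ 0.3676 -0.2164  0.5814] turn [-0.0024  0.0012  0.0025]
```

step_arm --steps '[0.65,0.1,-0.06,0.12,0,0,0,0.65,0.2,-0.12,0.24,0,0,0,0.65,0.3,-0.18,0.36,0,0,0,0.65,0.36,-0.216,0.48,0,0,0,0.65,0.367,-0.216,0.58,0,0,0,0.65,0.367,-0.216,0.58,0,0,0,0.65,0.367,-0.216,0.58,0,0,0]'

```text
time_s: 20.35
position: [0.4863, 0.3494, 0.1519]
tool_rot: [[0.123, 0.992, -0.0], [0.992, -0.123, -0.0], [-0.0, -0.0, -1.0]]
ft_force: [0.2, 0.1, 0.6]
grip_width: 0.0556
```

```bash
python3 - <<'E'
from h import *
im,d,K,T,P=stamps('w20')
plan([.4855,.349,.063],-7.2)
E
```

```text
20.35 [0.4863 0.3494 0.1519]
grip px [251. 205.] n 1233 med [0.4863 0.3515] circ 486.1 350.0 r 12.8 z 0.0743 foot circ 496.1 337.1 r 33.2
t 20.4 pos [0.4867 0.3496 0.1529] f [-0.78  0.62  0.71] shift [-0.0028 -0.0043  0.2997] turn [ 0.0023 -0.0012  0.0029]
```

View pics/w20.png

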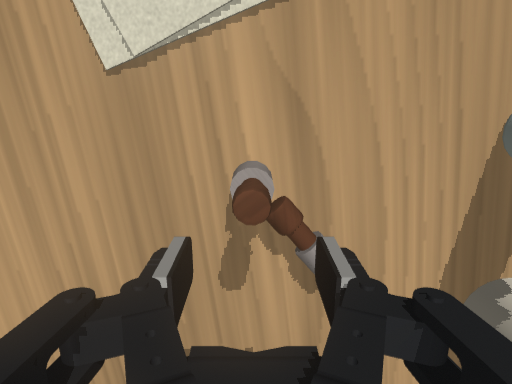

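step_arm --steps '[0.65,0.001,-0.001,0.1,0,0,0,0.65,0.001,-0.001,0.2,0,0,0,0.65,0.001,-0.001,0.27,0,0,0,0.65,0.001,-0.001,0.295,0,0,0,0.65,0.001,-0.001,0.295,0,0,0,0.2,0.001,-0.001,0.295,0,0,0,0.2,0.001,-0.001,0.295,0,0,0,0.2,0.001,-0.001,0.295,0,0,0,0.2,0.001,-0.001,0.295,0,0,0,0.2,0.001,-0.001,0.295,0,0,0]' --grip_force 30

```text
time_s: 21.4
position: [0.4859, 0.351, 0.0645]
tool_rot: [[0.122, 0.993, 0.002], [0.993, -0.122, 0.001], [0.001, 0.002, -1.0]]
ft_force: [-1.0, 0.3, 6.4]
grip_width: 0.0251
```

step_arm --steps '[0.2,0,0,-0.03,0,0,0,0.2,0,0,-0.15,0,0,0,0.2,0,0,-0.3,0,0,0,0.2,0,0,-0.45,0,0,0,0.2,0,0,-0.47,0,0,0,0.2,0,0,-0.47,0,0,0]'

```text
time_s: 22.0
position: [0.4855, 0.3507, 0.2056]
tool_rot: [[0.122, 0.993, 0.003], [0.993, -0.122, 0.001], [0.002, 0.003, -1.0]]
ft_force: [1.1, -0.3, -1.8]
grip_width: 0.0249
```

```bash
python3 - <<'E'
from h import *
held('w21')
plan([.5302,-.0675,.2],-7.2)
E
```

```text
top centre tool xy mm [0. 0.] r 14.5 z mm -19.9 -14.5 350
foot centre tool xy mm [-0.7 -0.7] r 16.6 z mm 27.0 66.3 2248
t 22.05 pos [0.485  0.3504 0.2037] f [ 0.12  0.1  -1.68] shift [-1.3644  0.3191  0.0126] turn [-0.0004  0.0003  0.0046]
```

View pics/w21.png

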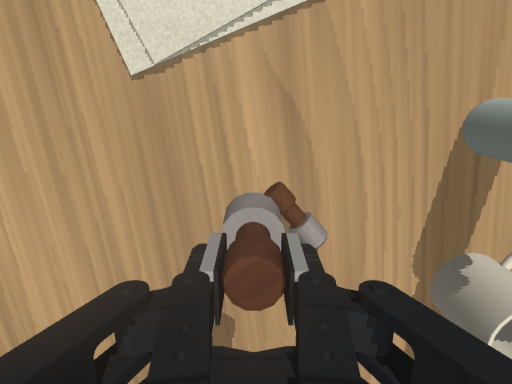

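step_arm --steps '[0.2,-0.15,0.035,0,0,0,0,0.2,-0.3,0.07,0,0,0,0,0.2,-0.45,0.105,0,0,0,0,0.2,-0.6,0.14,0,0,0,0,0.2,-0.75,0.175,0,0,0,0,0.2,-0.9,0.21,0,0,0,0,0.2,-0.97,0.23,0,0,0,0,0.2,-1,0.24,0,0,0,0,0.2,-1,0.24,0,0,0,0]'

```text
time_s: 22.95
position: [0.5201, 0.0436, 0.2027]
tool_rot: [[0.123, 0.992, -0.002], [0.992, -0.123, 0.0], [0.0, -0.002, -1.0]]
ft_force: [-0.6, 0.6, -1.1]
grip_width: 0.0249
```

```bash
python3 - <<'E'
from h import *
plan(list(C+.0005*U+.069*V)+[.11],-7.2)
E
```

```text
t 22.95 pos [0.5201 0.0436 0.2027] f [-0.63  0.57 -1.1 ] shift [-0.3602  0.0817  0.3088] turn [-0.0032 -0.0002  0.0028]
```

step_arm --steps '[0.2,-0.12,0.03,0,0,0,0,0.2,-0.24,0.055,0,0,0,0,0.2,-0.34,0.08,0,0,0,0,0.2,-0.36,0.081,0.1,0,0,0,0.2,-0.36,0.081,0.2,0,0,0,0.2,-0.36,0.081,0.3,0,0,0,0.2,-0.36,0.081,0.33,0,0,0,0.2,-0.36,0.081,0.33,0,0,0,0.2,-0.36,0.081,0.33,0,0,0]'

```text
time_s: 23.85
position: [0.5319, -0.0655, 0.106]
tool_rot: [[0.121, 0.993, 0.001], [0.993, -0.121, -0.0], [-0.0, 0.002, -1.0]]
ft_force: [0.4, 0.2, -1.1]
grip_width: 0.0249
```

```bash
python3 - <<'E'
from h import *
plan(list(C+.0005*U+.069*V)+[.07],-7.2)
s=snap('wrist','w22')
E
```

```text
t 23.85 pos [ 0.5319 -0.0655  0.106 ] f [ 0.38  0.23 -1.12] shift [-0.0039 -0.0033  0.1198] turn [0.0019 0.0003 0.0059]
```

View pics/w22.png

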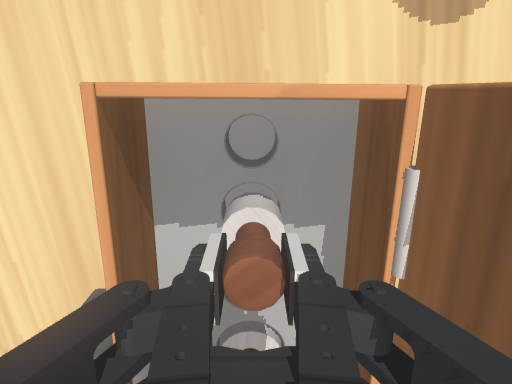

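step_arm --steps '[0.2,-0.002,-0.003,0.03,0,0,0,0.2,-0.002,-0.003,0.045,0,0,0,0.2,-0.002,-0.003,0.06,0,0,0,0.2,-0.002,-0.003,0.06,0,0,0]'

```text
time_s: 24.3
position: [0.5301, -0.0665, 0.0863]
tool_rot: [[0.122, 0.993, -0.001], [0.993, -0.122, 0.0], [0.0, -0.001, -1.0]]
ft_force: [-0.1, -0.1, -1.5]
grip_width: 0.0251
```

step_arm --steps '[0.2,0,0,0.015,0,0,0,0.2,0,0,0.03,0,0,0,0.2,0,0,0.045,0,0,0,0.2,0,0,0.055,0,0,0,0.2,0,0,0.055,0,0,0]'

```text
time_s: 24.8
position: [0.5303, -0.0666, 0.0706]
tool_rot: [[0.122, 0.993, -0.0], [0.993, -0.122, -0.0], [-0.0, -0.0, -1.0]]
ft_force: [-1.7, 0.2, 2.5]
grip_width: 0.0248
```

step_arm --steps '[0.55,0,0,0,0,0,0,0.55,0,0,0,0,0,0,0.55,0,0,0,0,0,0,0.55,0,0,0,0,0,0,0.55,0,0,-0.1,0,0,0,0.55,0,0,-0.2,0,0,0,0.55,0,0,-0.35,0,0,0,0.55,0,0,-0.5,0,0,0,0.55,0,0,-0.6,0,0,0,0.55,0,0,-0.6,0,0,0]'

```text
time_s: 25.8
position: [0.5315, -0.0669, 0.2547]
tool_rot: [[0.122, 0.993, 0.008], [0.993, -0.122, -0.003], [-0.002, 0.008, -1.0]]
ft_force: [0.8, 0.2, 0.1]
grip_width: 0.0469
```

```bash
python3 - <<'E'
from h import *
for n in ('side','scene','wrist'): inbox(n,n+'23')
plan([.52,.24,.33],-7.2)
E
```

```text
side well 2 top z 0.0797 a -0.0022 b off 0.0047 43
side well 4 top z 0.0791 a -0.0004 b off 0.0019 35
wrist well 2 top z 0.0794 a -0.0015 b off 0.0006 591
wrist well 4 top z 0.0791 a -0.0003 b off 0.0011 460
t 25.95 pos [ 0.5299 -0.0664  0.2494] f [-0.2  -0.52  0.02] shift [ 1.0099 -0.1575 -0.268 ] turn [-0.0022 -0.0005  0.0046]
```

View pics/wrist23.png

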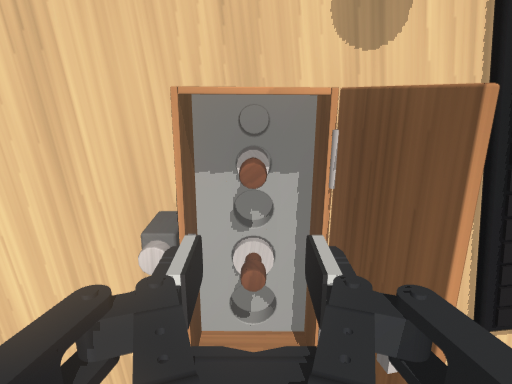

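Stamps 2 and 4 are in their wells: grips at px (253,172) and (254,278), tops at z 0.079. Now back to the fallen stamp 1.

step_arm --steps '[0.65,0.15,-0.03,-0.1,0,0,0,0.65,0.3,-0.06,-0.2,0,0,0,0.65,0.45,-0.09,-0.25,0,0,0,0.65,0.6,-0.12,-0.25,0,0,0,0.65,0.75,-0.15,-0.25,0,0,0,0.65,0.9,-0.15,-0.25,0,0,0,0.65,0.95,-0.15,-0.25,0,0,0,0.65,0.95,-0.15,-0.25,0,0,0]'

```text
time_s: 26.75
position: [0.5201, 0.2233, 0.3236]
tool_rot: [[0.119, 0.993, -0.003], [0.993, -0.119, -0.001], [-0.001, -0.003, -1.0]]
ft_force: [0.2, -0.4, -0.9]
grip_width: 0.0558
```

```bash
cat >> h.py <<'E'
def lying(fn,x0=.45,x1=.6,y0=.2,y1=.4):
    s=env.observe(); print(s['time_s'],np.round(s['position'],4),np.round(s['q'],1))
    im,d,K,T=snap('wrist',fn); P=cloud(d,K,T); x,y,h=P[...,0],P[...,1],P[...,2]
    m=(d>0)&(h>.012)&(h<.04)&(x>x0)&(x<x1)&(y>y0)&(y<y1); m[290:]=0
    n,l,st,ce=cv2.connectedComponentsWithStats(m.astype(np.uint8)); i=1+np.argmax(st[1:,4]); m=l==i
    q=P[m]; r=cv2.minAreaRect((q[:,:2]*1000).astype(np.float32)); print('rect',np.round(r[0],1),np.round(r[1],1))
    b=cv2.boxPoints(r); e=[b[1]-b[0],b[2]-b[1]]; ax=max(e,key=np.linalg.norm); ax=ax/np.linalg.norm(ax)
    c=np.array(r[0]); t=(q[:,:2]*1000-c)@ax; w=(q[:,:2]*1000-c)@np.array([-ax[1],ax[0]])
    # steel end: low saturation
    hsv=cv2.cvtColor(im,cv2.COLOR_BGR2HSV); sat=hsv[...,1][m]
    if np.median(t[sat<80])<0: ax=-ax; t=-t
    print('centre',c,'foot dir',ax,'angle',np.degrees(np.arctan2(ax[1],ax[0])),'t',t.min(),t.max())
    for lo in range(-40,45,8):
        k=(t>=lo)&(t<lo+8)
        if k.sum(): print(lo,k.sum(),'w',np.ptp(w[k]).round(1),'mid',((w[k].max()+w[k].min())/2).round(1),'z',np.percentile(q[k,2],95).round(4),'sat',np.median(sat[k]))
E
python3 - <<'E'
from h import *
lying('w24')
E
```

```text
26.75 [0.5201 0.2233 0.3236] [11.3 21.3 62.8  0.  96.1 18.1]
rect [522.2 297.1] [27.6 74.6]
centre [522.23565674 297.08114624] foot dir [ 0.555168   -0.83173823] angle -56.277714 t -37.27834663838344 37.27829903539474
-40 89 w 25.2 mid 0.0 z 0.0261 sat 135.0
-32 153 w 25.5 mid -0.2 z 0.0264 sat 137.0
-24 148 w 25.4 mid -0.2 z 0.0264 sat 137.0
-16 121 w 23.6 mid 0.1 z 0.0252 sat 134.0
-8 100 w 17.8 mid -0.3 z 0.0227 sat 135.0
0 103 w 24.7 mid -0.8 z 0.0249 sat 133.0
8 153 w 27.4 mid -0.0 z 0.0272 sat 24.0
16 152 w 27.6 mid 0.0 z 0.0274 sat 24.0
24 148 w 27.4 mid 0.0 z 0.0273 sat 24.0
32 92 w 27.0 mid -0.0 z 0.0267 sat 29.5
```

View pics/w24.png

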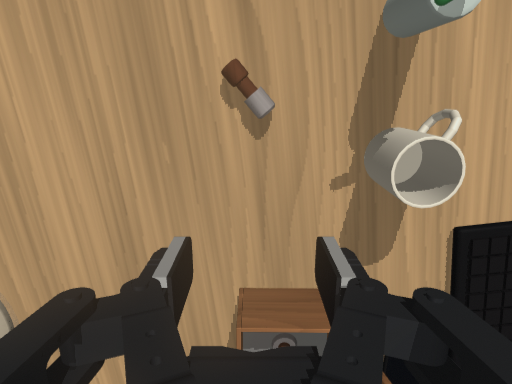

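```bash
cat >> h.py <<'E'
def tiltR(yaw,deg):
    return rotz_down(yaw)@Ro.from_rotvec([0,np.radians(deg),0]).as_matrix()
def planR(p,Rt):
    s=env.observe(); R=np.array(s['tool_rot']); P=np.array(s['position'])
    sh=R.T@(np.array(p)-P)/0.3; rv=np.degrees(Ro.from_matrix(R.T@Rt).as_rotvec())/45
    print('t',s['time_s'],'pos',P.round(4),'q',np.round(s['q'],1),'f',np.round(s['ft_force'],2),'shift',sh.round(4),'turn',rv.round(4))
E
python3 - <<'E'
from h import *
R=tiltR(33.7,-30); print(R.round(3))
t=np.array([.5057,.3218,.0212])
planR(t-.12*R[:,2],R)
E
```

```text
[[-0.481  0.832  0.277]
 [ 0.72   0.555 -0.416]
 [-0.5    0.    -0.866]]
t 26.8 pos [0.5203 0.2219 0.3239] q [11.1 21.2 62.9 -0.  96.1 18. ] f [ 0.1   0.42 -0.19] shift [ 0.4774 -0.2169  0.6627] turn [-0.2397 -0.6379 -0.8808]
```

step_arm --steps '[0.6,0.08,-0.04,0.1,-0.04,-0.1,-0.14,0.6,0.16,-0.08,0.2,-0.08,-0.2,-0.28,0.6,0.24,-0.11,0.3,-0.12,-0.31,-0.43,0.6,0.32,-0.15,0.42,-0.16,-0.42,-0.57,0.6,0.4,-0.18,0.54,-0.2,-0.53,-0.72,0.6,0.477,-0.217,0.66,-0.24,-0.638,-0.881,0.6,0.477,-0.217,0.66,-0.24,-0.638,-0.881,0.6,0.477,-0.217,0.66,-0.24,-0.638,-0.881,0.6,0.477,-0.217,0.66,-0.24,-0.638,-0.881]'

```text
time_s: 27.7
position: [0.4746, 0.3704, 0.1289]
tool_rot: [[-0.475, 0.834, 0.28], [0.724, 0.551, -0.415], [-0.5, 0.005, -0.866]]
ft_force: [-0.5, 0.7, 0.4]
grip_width: 0.0514
```

```bash
python3 - <<'E'
from h import *
R=tiltR(33.7,-30)
t=np.array([.5057,.3218,.0212])
planR(t,R)
lying('w25')
E
```

```text
t 27.7 pos [0.4746 0.3704 0.1289] q [ 38.2  36.8  74.5 -31.3  73.8  15.1] f [-0.49  0.68  0.43] shift [ 0.013  -0.0046  0.4071] turn [ 0.003   0.0004 -0.008 ]
27.7 [0.4746 0.3704 0.1289] [ 38.2  36.8  74.5 -31.3  73.8  15.1]
rect [521.1 299.9] [27.7 74.8]
centre [521.07043457 299.89758301] foot dir [ 0.5561861 -0.8310577] angle -56.20755 t -37.42024406128736 37.42026383012533
-40 455 w 25.1 mid -0.2 z 0.0249 sat 134.0
-32 252 w 25.5 mid -0.2 z 0.0258 sat 135.0
-24 234 w 25.8 mid -0.2 z 0.0258 sat 135.0
-16 81 w 22.7 mid -0.4 z 0.0256 sat 134.0
-8 134 w 17.3 mid -0.5 z 0.0221 sat 134.0
0 136 w 21.7 mid 1.5 z 0.0222 sat 133.0
8 377 w 27.3 mid -0.2 z 0.0265 sat 25.0
16 173 w 27.0 mid 0.1 z 0.0266 sat 24.0
24 182 w 27.6 mid 0.1 z 0.0269 sat 24.0
32 79 w 26.9 mid -0.4 z 0.0268 sat 31.0
```

View pics/w25.png

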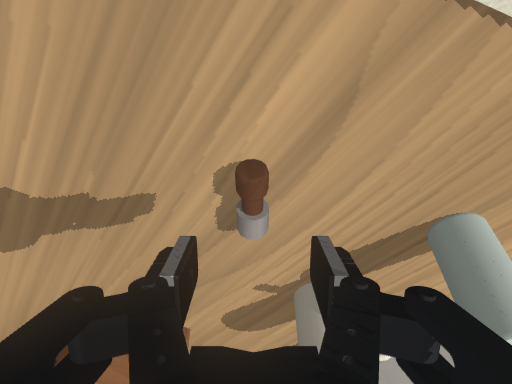

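```bash
python3 - <<'E'
from h import *
R=tiltR(33.7,-30)
planR(np.array([.5051,.3233,.0212]),R)
E
```

```text
t 27.75 pos [0.4746 0.3704 0.1292] q [ 38.2  36.7  74.5 -31.3  73.7  15.2] f [ 0.92 -0.03 -0.27] shift [ 0.0181 -0.004   0.4052] turn [ 0.0037  0.0004 -0.0085]
```

step_arm --steps '[0.6,0.018,-0.004,0.1,0.003,0,-0.008,0.6,0.018,-0.004,0.2,0.003,0,-0.008,0.6,0.018,-0.004,0.3,0.003,0,-0.008,0.6,0.018,-0.004,0.35,0.003,0,-0.008,0.6,0.018,-0.004,0.38,0.003,0,-0.008,0.6,0.018,-0.004,0.4,0.003,0,-0.008,0.6,0.018,-0.004,0.4,0.003,0,-0.008,0.6,0.018,-0.004,0.4,0.003,0,-0.008]'

```text
time_s: 28.55
position: [0.5034, 0.3254, 0.0218]
tool_rot: [[-0.483, 0.83, 0.279], [0.718, 0.557, -0.416], [-0.501, -0.001, -0.866]]
ft_force: [0.5, -0.4, -0.1]
grip_width: 0.0512
```

```bash
python3 - <<'E'
from h import *
R=tiltR(33.7,-30)
planR(np.array([.5051,.3233,.0212]),R)
snap('wrist','w26')
E
```

```text
t 28.55 pos [0.5034 0.3254 0.0218] q [ 33.2  43.9  81.6 -35.5  59.5  19. ] f [ 0.52 -0.39 -0.11] shift [-0.0067  0.0008  0.0062] turn [0.0012 0.001  0.004 ]
```

View pics/w26.png

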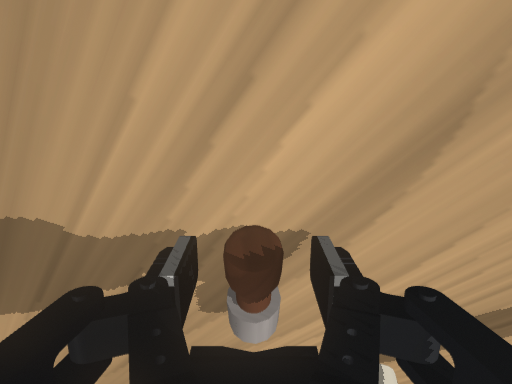

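step_arm --steps '[0.6,-0.005,0,0.003,0,0,0,0.2,-0.005,0,0.003,0,0,0,0.2,-0.005,0,0.003,0,0,0,0.2,-0.005,0,0.003,0,0,0,0.2,-0.005,0,0.003,0,0,0,0.2,-0.005,0,0.003,0,0,0]' --grip_force 30

```text
time_s: 29.2
position: [0.5041, 0.3238, 0.021]
tool_rot: [[-0.484, 0.83, 0.278], [0.718, 0.558, -0.417], [-0.501, -0.002, -0.866]]
ft_force: [0.0, 1.0, 2.0]
grip_width: 0.025
```

```bash
python3 - <<'E'
from h import *
s=env.observe(); p=np.array(s['position']); R=np.array(s['tool_rot'])
planR(p+[-.03,.03,.12],R)
planR(p+[-.04,.03,.16],tiltR(33.7,10))
snap('wrist','w27')
E
```

```text
t 29.2 pos [0.5041 0.3238 0.021 ] q [ 33.   43.9  81.7 -35.6  59.4  18.9] f [0.04 1.01 1.98] shift [-0.0801 -0.0281 -0.4157] turn [0. 0. 0.]
t 29.2 pos [0.5041 0.3238 0.021 ] q [ 33.   43.9  81.7 -35.6  59.4  18.9] f [0.04 1.01 1.98] shift [-0.1308 -0.056  -0.5404] turn [-0.0019  0.8899  0.005 ]
```

View pics/w27.png

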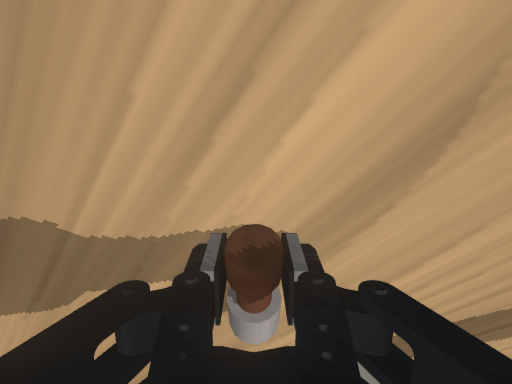

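Gripped: width 25 mm, with the grip between the pads at px (253,262). I lift first, then turn about the jaw axis.

step_arm --steps '[0.2,-0.02,-0.01,-0.12,0,0,0,0.2,-0.06,-0.02,-0.25,0,0,0,0.2,-0.08,-0.03,-0.4,0,0,0,0.2,-0.1,-0.035,-0.45,0,0.18,0,0.2,-0.11,-0.04,-0.48,0,0.36,0,0.2,-0.12,-0.05,-0.51,0,0.54,0,0.2,-0.13,-0.055,-0.54,0,0.72,0,0.2,-0.13,-0.055,-0.54,0,0.89,0,0.2,-0.13,-0.055,-0.54,0,0.89,0,0.2,-0.13,-0.055,-0.54,0,0.89,0]'

```text
time_s: 30.25
position: [0.4643, 0.3534, 0.1801]
tool_rot: [[-0.548, 0.831, -0.098], [0.819, 0.557, 0.14], [0.171, -0.004, -0.985]]
ft_force: [0.1, -0.3, -0.7]
grip_width: 0.025
```

```bash
python3 - <<'E'
from h import *
planR([.455,.36,.17],tiltR(33.7,60))
planR([.455,.36,.17],tiltR(33.7,35))
snap('wrist','w28')
E
```

```text
t 30.25 pos [0.4643 0.3534 0.1801] q [ 21.6  28.5  75.6   9.8  78.4 -14.4] f [ 0.08 -0.33 -0.66] shift [ 0.0293 -0.0135  0.0392] turn [-5.8000e-03  1.1145e+00 -5.0000e-04]
t 30.25 pos [0.4643 0.3534 0.1801] q [ 21.6  28.5  75.6   9.8  78.4 -14.4] f [ 0.08 -0.33 -0.66] shift [ 0.0293 -0.0135  0.0392] turn [-0.0057  0.5589  0.0007]
```

View pics/w28.png

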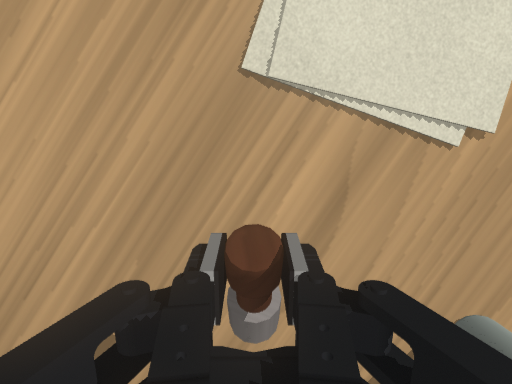

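step_arm --steps '[0.2,0.01,0,0.01,0,0.18,0,0.2,0.02,-0.01,0.01,0,0.36,0,0.2,0.03,-0.013,0.01,0,0.54,0,0.2,0.03,-0.013,0.01,0,0.72,0,0.2,0.03,-0.013,0.01,0,0.9,0,0.2,0.03,-0.013,0.01,0,0.9,0,0.2,0.03,-0.013,0.01,0,0.9,0]'

```text
time_s: 31.0
position: [0.4554, 0.36, 0.1787]
tool_rot: [[-0.355, 0.829, -0.432], [0.532, 0.559, 0.636], [0.769, -0.004, -0.639]]
ft_force: [-0.1, 0.3, -0.8]
grip_width: 0.0248
```

```bash
python3 - <<'E'
from h import *
planR([.455,.36,.17],tiltR(33.7,60))
im,d,K,T=snap('side','s29'); cv2.imwrite('pics/s29c.png',cv2.resize(im[180:340,180:400],None,fx=3.5,fy=3.5,interpolation=cv2.INTER_CUBIC))
E
```

```text
t 31.0 pos [0.4554 0.36   0.1787] q [  8.9  34.9  79.4  44.1  92.  -34.1] f [-0.06  0.35 -0.78] shift [-0.0218 -0.001   0.0189] turn [-0.0077  0.2166 -0.001 ]
```

View pics/s29c.png

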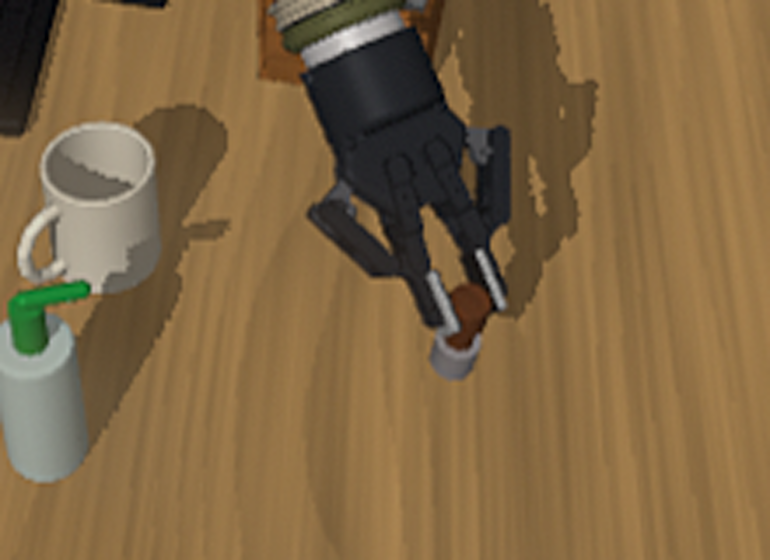

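step_arm --steps '[0.2,-0.01,0,0.01,-0.007,0.15,0,0.2,-0.022,-0.001,0.019,-0.007,0.217,0,0.2,-0.022,-0.001,0.019,-0.007,0.217,0,0.2,-0.022,-0.001,0.019,-0.007,0.217,0]'

```text
time_s: 31.45
position: [0.4551, 0.3603, 0.1711]
tool_rot: [[-0.278, 0.832, -0.481], [0.414, 0.555, 0.721], [0.867, 0.001, -0.499]]
ft_force: [-0.2, -0.3, -0.1]
grip_width: 0.0249
```

```bash
python3 - <<'E'
from h import *
planR([.455,.36,.073],tiltR(33.7,60))
for n in ('side','scene','wrist'):
    im,d,K,T=snap(n,n+'30'); P=cloud(d,K,T); s=env.observe(); p=np.array(s['position'])
    Rr=np.array(s['tool_rot']); g=p+.0095*Rr[:,2]
    m=(d>0)&(np.hypot(P[...,0]-g[0],P[...,1]-g[1])<.03)&(P[...,2]<g[2]-.015)&(P[...,2]>g[2]-.08)
    q=P[m]; print(n,len(q),'g',g.round(4))
    f=q[q[:,2]<g[2]-.035]
    if len(f)>20: print(' foot',f.min(0).round(4),f.max(0).round(4),'mid',((f.min(0)+f.max(0))/2).round(4))
im=cv2.imread('pics/side30.png'); cv2.imwrite('pics/s30c.png',cv2.resize(im[210:330,230:350],None,fx=5,fy=5,interpolation=cv2.INTER_CUBIC))
E
```

```text
t 31.45 pos [0.4551 0.3603 0.1711] q [  6.8  38.3  80.9  51.   95.7 -38.5] f [-0.19 -0.3  -0.13] shift [-0.2836 -0.0011  0.1626] turn [ 0.0004 -0.0014  0.0018]
side 192 g [0.4506 0.3671 0.1666]
 foot [0.4368 0.362  0.102 ] [0.4645 0.3832 0.1315] mid [0.4507 0.3726 0.1167]
scene 67 g [0.4506 0.3671 0.1667]
 foot [0.4433 0.3545 0.1093] [0.4681 0.3772 0.1315] mid [0.4557 0.3659 0.1204]
wrist 2240 g [0.4507 0.367  0.1666]
 foot [0.4388 0.352  0.1039] [0.4659 0.3757 0.1316] mid [0.4524 0.3638 0.1178]
```

View pics/s30c.png

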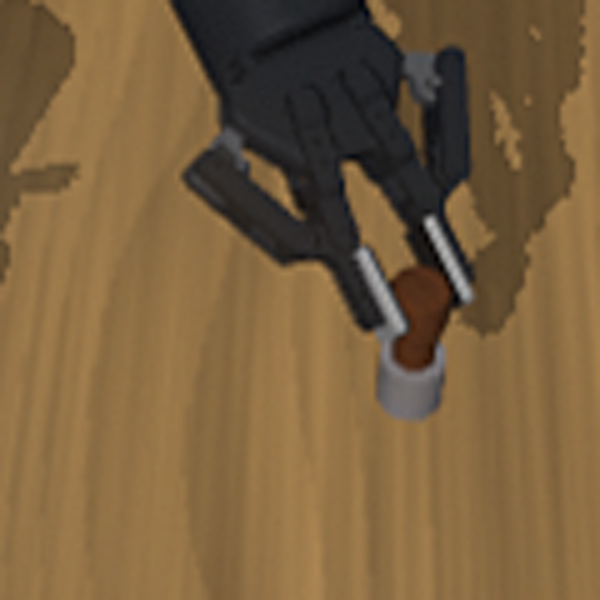

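View pics/wrist30.png

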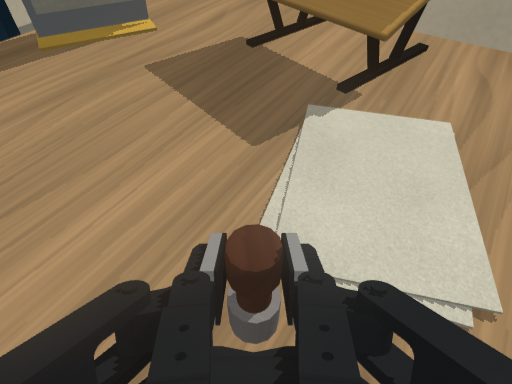

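step_arm --steps '[0.2,-0.07,0,0.04,0,0,0,0.2,-0.14,0,0.08,0,0,0,0.2,-0.21,0,0.12,0,0,0,0.2,-0.25,0,0.144,0,0,0,0.2,-0.28,0,0.161,0,0,0,0.2,-0.28,0,0.161,0,0,0,0.2,-0.28,0,0.161,0,0,0]'

```text
time_s: 32.3
position: [0.4556, 0.36, 0.0743]
tool_rot: [[-0.276, 0.833, -0.48], [0.412, 0.554, 0.723], [0.868, 0.002, -0.496]]
ft_force: [1.4, 0.3, -0.1]
grip_width: 0.0245
```

step_arm --steps '[0.2,-0.006,0,0.0035,0,0,0,0.2,-0.012,0,0.007,0,0,0,0.2,-0.012,0,0.007,0,0,0]'

```text
time_s: 32.6
position: [0.4553, 0.3599, 0.0696]
tool_rot: [[-0.275, 0.833, -0.48], [0.413, 0.554, 0.723], [0.868, 0.001, -0.496]]
ft_force: [-0.5, 0.6, -0.8]
grip_width: 0.0247
```

step_arm --steps '[0.2,-0.003,0,0.0018,0,0,0,0.2,-0.006,0,0.0035,0,0,0,0.2,-0.006,0,0.0035,0,0,0]'

```text
time_s: 32.9
position: [0.4553, 0.36, 0.0679]
tool_rot: [[-0.275, 0.833, -0.481], [0.412, 0.554, 0.724], [0.869, 0.001, -0.495]]
ft_force: [0.2, 0.2, 4.3]
grip_width: 0.0243
```

step_arm --steps '[0.2,-0.003,0,0.0018,0,0,0,0.2,-0.005,0,0.003,0,0,0,0.2,-0.005,0,0.003,0,0,0]'

```text
time_s: 33.2
position: [0.4553, 0.3602, 0.0678]
tool_rot: [[-0.275, 0.832, -0.481], [0.409, 0.554, 0.725], [0.87, 0.003, -0.493]]
ft_force: [-0.7, -2.7, 15.4]
grip_width: 0.0247
```

step_arm --steps '[0.2,0.004,0,-0.002,0,0,0,0.2,0.004,0,-0.002,0,0,0,0.65,0.004,0,-0.002,0,0,0,0.65,0.004,0,-0.002,0,0,0,0.65,0.004,0,-0.002,0,0,0,0.65,0.004,0,-0.002,0,0,0,0.65,0.004,0,-0.06,0,0,0,0.65,0.004,0,-0.15,0,0,0,0.65,0.004,0,-0.3,0,0,0,0.65,0.004,0,-0.3,0,0,0]'

```text
time_s: 34.2
position: [0.5023, 0.2917, 0.1138]
tool_rot: [[-0.279, 0.835, -0.474], [0.414, 0.55, 0.725], [0.866, 0.006, -0.5]]
ft_force: [0.1, 0.4, 0.7]
grip_width: 0.0556
```

```bash
python3 - <<'E'
from h import *
snap('wrist','w31')
planR([.45,.30,.26],tiltR(33.7,20))
E
```

```text
t 34.25 pos [0.5005 0.2932 0.1126] q [  0.1  44.8  78.5  47.   97.1 -45.4] f [-0.73  0.65 -0.01] shift [ 0.4822 -0.126  -0.148 ] turn [ 0.0077 -0.8918 -0.0013]
```

View pics/w31.png

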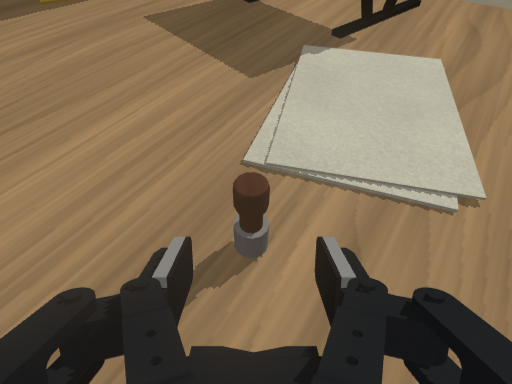

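Stamp 1 stands upright at px (251,215). Now I return the tool to pointing down.

step_arm --steps '[0.65,0.1,-0.03,-0.05,0,-0.1,0,0.65,0.2,-0.06,-0.08,0,-0.28,0,0.65,0.3,-0.09,-0.11,0,-0.46,0,0.65,0.4,-0.11,-0.13,0,-0.64,0,0.65,0.48,-0.126,-0.148,0,-0.8,0,0.65,0.48,-0.126,-0.148,0.008,-0.89,0,0.65,0.48,-0.126,-0.148,0.008,-0.89,0,0.65,0.48,-0.126,-0.148,0.008,-0.89,0]'

```text
time_s: 35.05
position: [0.4479, 0.3018, 0.2576]
tool_rot: [[-0.521, 0.83, -0.198], [0.779, 0.558, 0.286], [0.348, -0.006, -0.938]]
ft_force: [-0.0, 0.2, 0.1]
grip_width: 0.0556
```

```bash
python3 - <<'E'
from h import *
planR([.45,.29,.26],tiltR(-7.2,0))
E
```

```text
t 35.05 pos [0.4479 0.3018 0.2576] q [ 12.8  21.8  75.3  18.8  90.7 -22.1] f [-0.03  0.2   0.07] shift [-0.0316 -0.0162 -0.0203] turn [-0.1691 -0.4301  0.9021]
```

step_arm --steps '[0.65,-0.03,-0.016,-0.02,-0.03,-0.07,0.15,0.65,-0.03,-0.016,-0.02,-0.06,-0.14,0.3,0.65,-0.03,-0.016,-0.02,-0.09,-0.22,0.45,0.65,-0.03,-0.016,-0.02,-0.12,-0.29,0.6,0.65,-0.03,-0.016,-0.02,-0.14,-0.36,0.75,0.65,-0.03,-0.016,-0.02,-0.169,-0.43,0.902,0.65,-0.03,-0.016,-0.02,-0.169,-0.43,0.902,0.65,-0.03,-0.016,-0.02,-0.169,-0.43,0.902]'

```text
time_s: 35.85
position: [0.4504, 0.29, 0.2597]
tool_rot: [[0.123, 0.992, -0.001], [0.992, -0.123, 0.0], [0.0, -0.001, -1.0]]
ft_force: [0.9, 0.5, -0.2]
grip_width: 0.0556
```

```bash
python3 - <<'E'
from h import *
stamps('w32')
planR([.4515,.366,.15],tiltR(-7.2,0))
E
```

```text
35.85 [0.4504 0.29   0.2597]
grip px [244.  86.] n 680 med [0.4522 0.366 ] circ 452.0 365.9 r 12.8 z 0.0737 foot circ 458.4 356.6 r 7.4
t 35.9 pos [0.4505 0.2898 0.2599] q [20.1 19.9 75.4  0.  84.7 27.2] f [ 0.43 -0.12 -0.29] shift [ 0.2523 -0.0282  0.3665] turn [ 0.0001 -0.0001  0.0019]
```

View pics/w32.png

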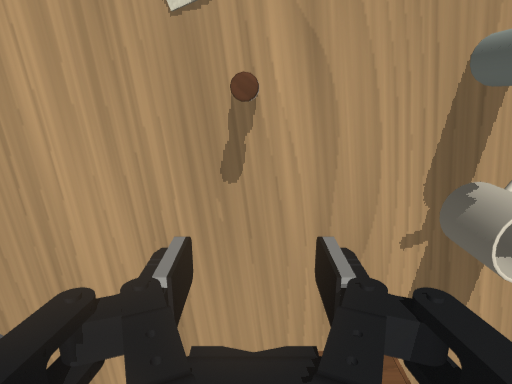

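Stamp 1 stands at (0.452, 0.366), with its grip top at z 0.074. I grasp it from above.

step_arm --steps '[0.65,0.1,-0.01,0.1,0,0,0,0.65,0.2,-0.026,0.2,0,0,0,0.65,0.252,-0.026,0.3,0,0,0,0.65,0.252,-0.026,0.366,0,0,0,0.65,0.252,-0.026,0.366,0,0,0,0.65,0.252,-0.026,0.366,0,0,0]'

```text
time_s: 36.5
position: [0.4529, 0.3657, 0.1514]
tool_rot: [[0.126, 0.992, 0.002], [0.992, -0.126, -0.0], [-0.0, 0.002, -1.0]]
ft_force: [-0.8, 0.4, 0.6]
grip_width: 0.0556
```

```bash
python3 - <<'E'
from h import *
stamps('w33')
planR([.452,.366,.063],tiltR(-7.2,0))
E
```

```text
36.5 [0.4529 0.3657 0.1514]
grip px [251. 205.] n 1245 med [0.4524 0.368 ] circ 452.3 366.6 r 12.9 z 0.0741 foot circ 452.4 367.2 r 13.7
t 36.55 pos [0.4531 0.3659 0.1522] q [27.3 29.7 77.8 -0.1 72.3 34.6] f [0.33 0.63 0.76] shift [-0.0003 -0.005   0.2972] turn [ 0.0048 -0.0009 -0.0009]
```

step_arm --steps '[0.65,0.001,-0.003,0.1,0.003,0,0,0.65,0.001,-0.003,0.2,0.003,0,0,0.65,0.001,-0.003,0.27,0.003,0,0,0.65,0.001,-0.003,0.293,0.003,0,0,0.65,0.001,-0.003,0.293,0.003,0,0,0.2,0.001,-0.003,0.293,0.003,0,0,0.2,0.001,-0.003,0.293,0.003,0,0,0.2,0.001,-0.003,0.293,0.003,0,0,0.2,0.001,-0.003,0.293,0.003,0,0,0.2,0.001,-0.003,0.293,0.003,0,0]' --grip_force 30

```text
time_s: 37.55
position: [0.4523, 0.3669, 0.0646]
tool_rot: [[0.126, 0.992, 0.003], [0.992, -0.126, 0.001], [0.001, 0.002, -1.0]]
ft_force: [-1.0, -0.6, 6.6]
grip_width: 0.0249
```

step_arm --steps '[0.2,0,0,-0.03,0,0,0,0.2,0,0,-0.15,0,0,0,0.2,0,0,-0.3,0,0,0,0.2,0,0,-0.45,0,0,0,0.2,0,0,-0.47,0,0,0,0.2,0,0,-0.47,0,0,0]'

```text
time_s: 38.15
position: [0.4519, 0.3667, 0.2057]
tool_rot: [[0.126, 0.992, 0.003], [0.992, -0.126, 0.001], [0.001, 0.003, -1.0]]
ft_force: [-0.3, -0.2, -1.5]
grip_width: 0.0245
```

```bash
python3 - <<'E'
from h import *
held('w34')
planR(list(C+.0005*U+.1125*V)+[.2],tiltR(-7.2,0))
E
```

```text
top centre tool xy mm [-0.  0.] r 14.5 z mm -20.0 -14.7 343
foot centre tool xy mm [-0.8 -0.7] r 14.1 z mm 27.0 65.4 1680
t 38.2 pos [0.4514 0.3665 0.2039] q [27.4 26.9 73.5 -0.  79.6 34.7] f [-0.15 -0.9  -1.59] shift [-1.2537  0.4443  0.0141] turn [ 0.0003  0.001  -0.0006]
```

View pics/w34.png

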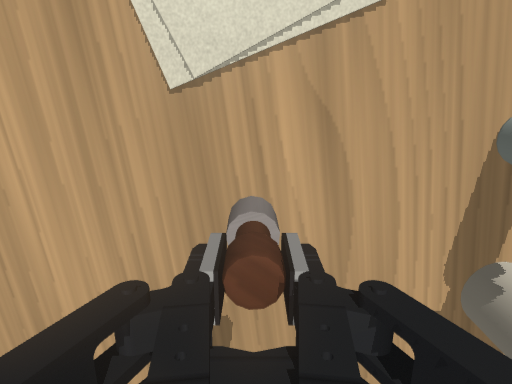

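step_arm --steps '[0.2,-0.14,0.05,0,0,0,0,0.2,-0.28,0.1,0,0,0,0,0.2,-0.42,0.15,0,0,0,0,0.2,-0.56,0.2,0,0,0,0,0.2,-0.7,0.25,0,0,0,0,0.2,-0.84,0.3,0,0,0,0,0.2,-0.95,0.34,0,0,0,0,0.2,-1,0.36,0,0,0,0,0.2,-1,0.36,0,0,0,0]'

```text
time_s: 39.1
position: [0.5211, 0.054, 0.2029]
tool_rot: [[0.128, 0.992, -0.002], [0.992, -0.128, -0.0], [-0.001, -0.002, -1.0]]
ft_force: [0.5, -0.2, -0.9]
grip_width: 0.0246
```

```bash
python3 - <<'E'
from h import *
planR(list(C+.0005*U+.113*V)+[.11],tiltR(-7.2,0))
E
```

```text
t 39.1 pos [0.5211 0.054  0.2029] q [-7.  21.5 82.8 -0.  75.8  0.4] f [ 0.49 -0.24 -0.89] shift [-0.2477  0.0842  0.3098] turn [-0.0028  0.0009 -0.004 ]
```

step_arm --steps '[0.2,-0.12,0.04,0,0,0,0,0.2,-0.23,0.08,0,0,0,0,0.2,-0.247,0.084,0.08,0,0,0,0.2,-0.247,0.084,0.2,0,0,0,0.2,-0.247,0.084,0.3,0,0,0,0.2,-0.247,0.084,0.33,0,0,0,0.2,-0.247,0.084,0.33,0,0,0,0.2,-0.247,0.084,0.33,0,0,0]'

```text
time_s: 39.9
position: [0.5375, -0.0208, 0.1065]
tool_rot: [[0.125, 0.992, 0.002], [0.992, -0.125, -0.001], [-0.001, 0.002, -1.0]]
ft_force: [-0.7, 1.1, 0.4]
grip_width: 0.0251
```

```bash
python3 - <<'E'
from h import *
planR(list(C+.0005*U+.113*V)+[.07],tiltR(-7.2,0))
s=snap('wrist','w35')
E
```

```text
t 39.9 pos [ 0.5375 -0.0208  0.1065] q [-14.8  29.   88.4  -0.   62.5  -7.6] f [-0.67  1.1   0.43] shift [-0.0076 -0.003   0.1216] turn [0.0027 0.0009 0.0006]
```

View pics/w35.png

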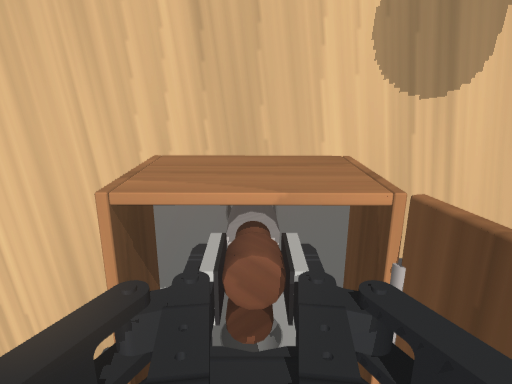

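step_arm --steps '[0.2,-0.006,-0.003,0.03,0,0,0,0.2,-0.006,-0.003,0.045,0,0,0,0.2,-0.006,-0.003,0.06,0,0,0,0.2,-0.006,-0.003,0.06,0,0,0]'

```text
time_s: 40.35
position: [0.5355, -0.023, 0.0868]
tool_rot: [[0.126, 0.992, -0.001], [0.992, -0.126, -0.0], [-0.0, -0.001, -1.0]]
ft_force: [-0.2, -0.6, -0.5]
grip_width: 0.0251
```

step_arm --steps '[0.2,0,0,0.015,0,0,0,0.2,0,0,0.03,0,0,0,0.2,0,0,0.045,0,0,0,0.2,0,0,0.053,0,0,0,0.2,0,0,0.053,0,0,0]'

```text
time_s: 40.85
position: [0.5356, -0.023, 0.0711]
tool_rot: [[0.126, 0.992, -0.0], [0.992, -0.126, -0.0], [-0.001, -0.0, -1.0]]
ft_force: [-0.0, 0.0, -1.0]
grip_width: 0.025
```

step_arm --steps '[0.2,0,0,0.003,0,0,0,0.55,0,0,0.003,0,0,0,0.55,0,0,0.003,0,0,0,0.55,0,0,0.003,0,0,0,0.55,0,0,-0.1,0,0,0,0.55,0,0,-0.2,0,0,0,0.55,0,0,-0.35,0,0,0,0.55,0,0,-0.5,0,0,0,0.55,0,0,-0.6,0,0,0,0.55,0,0,-0.6,0,0,0]'

```text
time_s: 41.85
position: [0.5369, -0.0231, 0.2559]
tool_rot: [[0.126, 0.992, 0.009], [0.992, -0.126, -0.003], [-0.002, 0.009, -1.0]]
ft_force: [0.8, 0.1, 0.1]
grip_width: 0.047
```

```bash
python3 - <<'E'
from h import *
for n in ('side','scene','wrist'): inbox(n,n+'36')
s=cv2.imread('pics/side36.png'); cv2.imwrite('pics/s36c.png',cv2.resize(s[90:220,220:350],None,fx=4.5,fy=4.5,interpolation=cv2.INTER_CUBIC))
planR(list(C-.06*U)+[.3],tiltR(-7.2,0))
E
```

```text
side well 1 top z 0.0804 a -0.0037 b off 0.0035 35
side well 2 top z 0.0803 a -0.0021 b off 0.0057 31
side well 4 top z 0.0805 a -0.003 b off 0.0052 34
wrist well 1 top z 0.0795 a -0.0007 b off 0.001 588
wrist well 2 top z 0.0793 a -0.0008 b off 0.001 518
wrist well 4 top z 0.0791 a -0.0009 b off 0.0016 418
t 42.0 pos [ 0.5352 -0.0228  0.2506] q [-15.1  20.3  76.3  -0.   83.4  -7.9] f [ 0.48  0.05 -1.  ] shift [-0.3769 -0.1978 -0.1644] turn [-0.0015  0.0005 -0.0006]
```

View pics/wrist36.png

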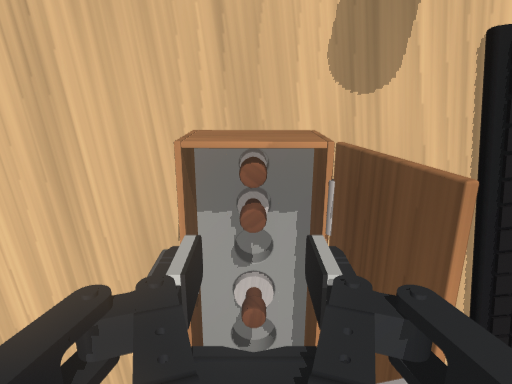

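View pics/s36c.png

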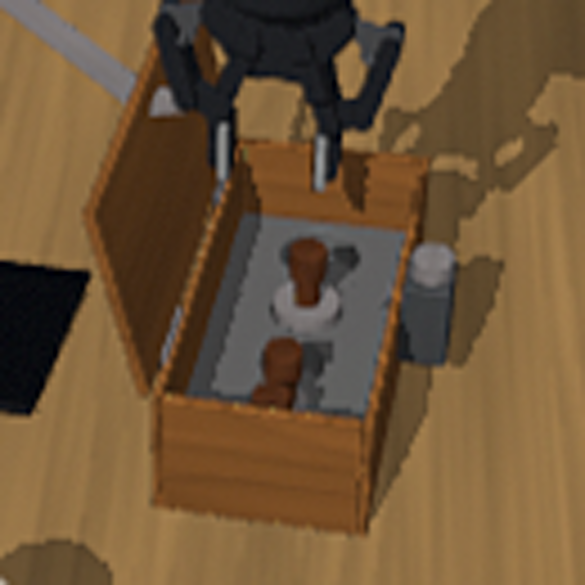

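View pics/scene36.png

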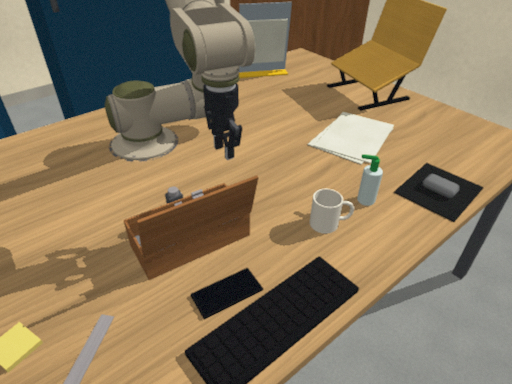

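View pics/side36.png

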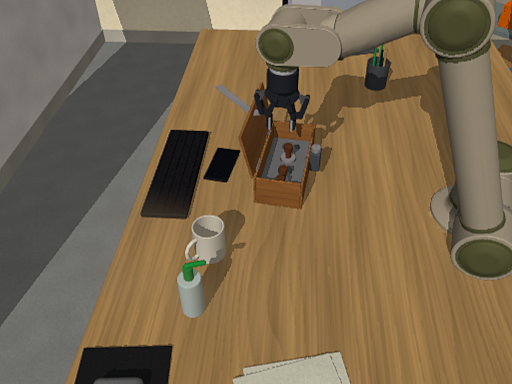

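step_arm --steps '[0,-0.05,0,-0.1,0,0,0,0,-0.13,0.1,-0.25,0,0,0,0,-0.25,0.25,-0.27,0,0,0,0,-0.257,0.38,-0.27,0,0,0,0,-0.257,0.5,-0.27,0,0,0,0,-0.257,0.5,-0.27,0,0,0,0,-0.257,0.5,-0.27,0,0,0]'

```text
time_s: 42.7
position: [0.675, -0.1184, 0.3297]
tool_rot: [[0.126, 0.992, -0.004], [0.992, -0.126, 0.001], [0.0, -0.004, -1.0]]
ft_force: [-0.1, 0.1, 0.5]
grip_width: -0.0002
```

```bash
python3 - <<'E'
from h import *
s=env.observe(); p=np.array(s['position']); print(p,(p[:2]-C)@U,(p[:2]-C)@V,s['grip_width'])
planR(list(C+.15*U+.035*V)+[.222],tiltR(-7.2,0))
im,d,K,T=snap('wrist','w37')
P=cloud(d,K,T); R=np.array(s['tool_rot']); L=(P-p)@R
m=(d>0)&(L[...,2]>-.03)&(L[...,2]<.03)&(abs(L[...,1])<.06)&(abs(L[...,0])<.02)
q=L[m]; print(q.min(0),q.max(0)); t=q[q[:,2]>q[:,2].max()-.006]; print('tip',t.min(0),t.max(0))
E
```

```text
[ 0.67504054 -0.11835162  0.3297311 ] 0.15004480603544107 0.03573576690443767 -0.0001712047513716446
t 42.7 pos [ 0.675  -0.1184  0.3297] q [-19.8  35.3  38.   -0.  106.9 -12.6] f [-0.08  0.05  0.48] shift [-0.0026  0.0013  0.3591] turn [-0.005  -0.0004 -0.0006]
[-0.01109555 -0.03015511 -0.0299999 ] [0.01420623 0.0297924  0.01334122]
tip [ 0.00644059 -0.01200987  0.00735986] [0.01172952 0.01261166 0.01334122]
```

View pics/w37.png

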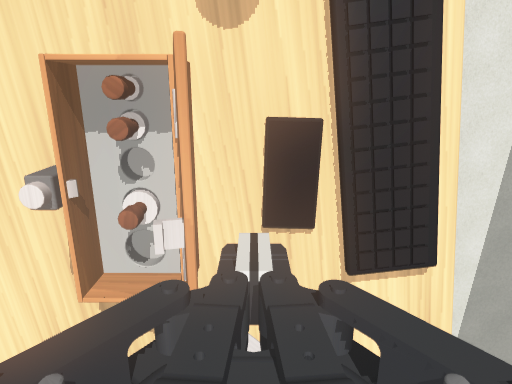

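step_arm --steps '[0,0,0,0.12,0,0,0,0,0,0,0.24,0,0,0,0,0,0,0.33,0,0,0,0,0,0,0.36,0,0,0,0,0,0,0.36,0,0,0,0,0,0,0.36,0,0,0]'

```text
time_s: 43.35
position: [0.675, -0.1183, 0.2268]
tool_rot: [[0.126, 0.992, 0.003], [0.992, -0.126, -0.002], [-0.001, 0.003, -1.0]]
ft_force: [1.1, 0.2, -0.2]
grip_width: -0.0003
```

```bash
python3 - <<'E'
from h import *
s=env.observe(); p=np.array(s['position']); ca=(p[:2]-C)@U; print(p,ca,(p[:2]-C)@V,s['ft_force'])
r=110
for th in [1.8,1.6,1.5,1.4,1.3,1.2,1.1,1,.9,.8,.7,.6,.5,.4,.3,.2,.1,.05,0]:
    k=8+9*np.sin(th)
    A=68-r*np.cos(th)+k*np.sin(th); Z=92.5+r*np.sin(th)+k*np.cos(th)+17
    print(th, 'dy %.3f dz %.3f  a %.0f z %.0f'%((A/1000-ca)/.3,-(Z/1000-p[2])/.3,A,Z))
E
```

```text
[ 0.67495571 -0.11833652  0.22679999] 0.14995875730771657 0.035740119560221065 [ 1.0719574   0.24784422 -0.17604139]
1.8 dy -0.135 dz 0.047  a 109 z 213
1.6 dy -0.206 dz 0.026  a 88 z 219
1.5 dy -0.243 dz 0.021  a 77 z 220
1.4 dy -0.280 dz 0.020  a 66 z 221
1.3 dy -0.318 dz 0.023  a 55 z 220
1.2 dy -0.355 dz 0.029  a 43 z 218
1.1 dy -0.392 dz 0.040  a 32 z 215
1 dy -0.428 dz 0.054  a 22 z 210
0.9 dy -0.462 dz 0.073  a 11 z 205
0.8 dy -0.494 dz 0.094  a 2 z 198
0.7 dy -0.524 dz 0.120  a -7 z 191
0.6 dy -0.551 dz 0.148  a -15 z 182
0.5 dy -0.575 dz 0.179  a -23 z 173
0.4 dy -0.596 dz 0.213  a -29 z 163
0.3 dy -0.613 dz 0.249  a -34 z 152
0.2 dy -0.626 dz 0.286  a -38 z 141
0.1 dy -0.635 dz 0.325  a -41 z 129
0.05 dy -0.638 dz 0.345  a -41 z 123
0 dy -0.640 dz 0.364  a -42 z 118
```

step_arm --steps '[0,0,-0.05,0.03,0,0,0,0,0,-0.1,0.04,0,0,0,0,0,-0.135,0.045,0,0,0,0,0,-0.17,0.035,0,0,0,0,0,-0.206,0.026,0,0,0,0,0,-0.243,0.021,0,0,0,0,0,-0.28,0.02,0,0,0,0,0,-0.318,0.023,0,0,0,0,0,-0.318,0.023,0,0,0]'

```text
time_s: 44.25
position: [0.5798, -0.1063, 0.2194]
tool_rot: [[0.126, 0.992, 0.003], [0.992, -0.126, -0.002], [-0.001, 0.003, -1.0]]
ft_force: [2.1, -0.5, 2.2]
grip_width: -0.0001
```

```bash
python3 - <<'E'
from h import *
s=env.observe(); p=np.array(s['position']); ca=(p[:2]-C)@U; print(p,ca,s['ft_force'])
s=snap('side','side38')[0]; cv2.imwrite('pics/s38c.png',cv2.resize(s[60:220,200:360],None,fx=3.7,fy=3.7,interpolation=cv2.INTER_CUBIC))
E
```

```text
[ 0.5797812  -0.10629385  0.2193788 ] 0.05402538008296197 [ 2.14981856 -0.52502042  2.20945961]
```

View pics/s38c.png

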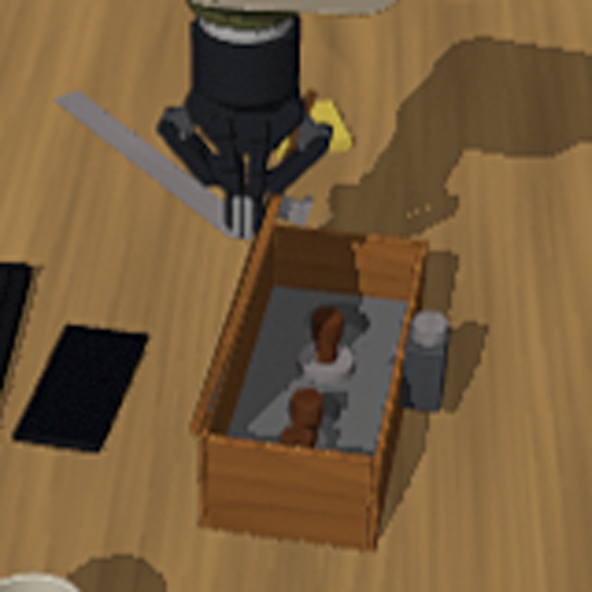

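step_arm --steps '[0,0,-0.037,0.006,0,0,0,0,0,-0.074,0.017,0,0,0,0,0,-0.11,0.031,0,0,0,0,0,-0.144,0.05,0,0,0,0,0,-0.176,0.071,0,0,0,0,0,-0.206,0.097,0,0,0,0,0,-0.233,0.125,0,0,0,0,0,-0.257,0.156,0,0,0,0,0,-0.278,0.19,0,0,0,0,0,-0.278,0.19,0,0,0]'

```text
time_s: 45.3
position: [0.4976, -0.0959, 0.1606]
tool_rot: [[0.126, 0.992, 0.0], [0.992, -0.126, -0.001], [-0.001, 0.0, -1.0]]
ft_force: [2.6, 0.2, 2.9]
grip_width: 0.0001
```

```bash
python3 - <<'E'
from h import *
s=env.observe(); p=np.array(s['position']); ca=(p[:2]-C)@U; print(p,ca,s['ft_force'])
im,d,P,a,b=lidang('wrist','w39')
m=(d>0)&(a>-.05)&(a<.05)&(b>.08)&(b<.13)&(P[...,2]>.09)
k=np.polyfit(a[m],P[...,2][m],1); print('angle',-np.arctan(k[0]))
s=snap('side','side39')[0]; cv2.imwrite('pics/s39c.png',cv2.resize(s[60:220,200:360],None,fx=3.7,fy=3.7,interpolation=cv2.INTER_CUBIC))
E
```

```text
[ 0.49761055 -0.09592207  0.16057757] -0.028797262231751334 [2.58537344 0.23290625 2.89737152]
angle 0.39081611973842956
```

View pics/s39c.png

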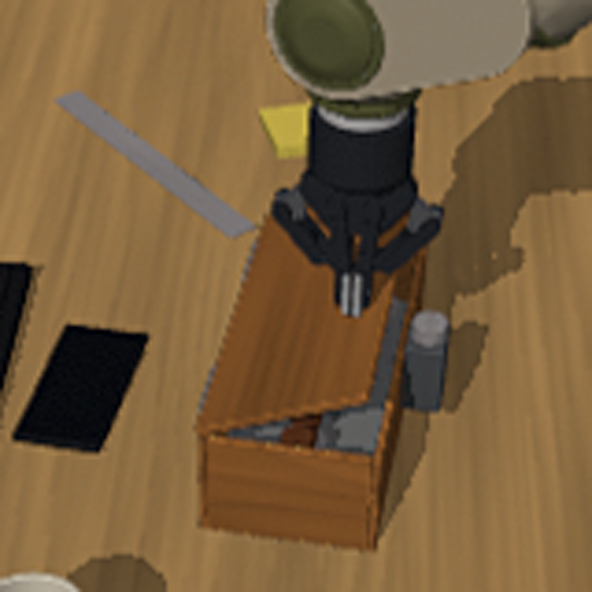

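step_arm --steps '[0,0,-0.017,0.036,0,0,0,0,0,-0.025,0.06,0,0,0,0,0,-0.03,0.08,0,0,0,0,0,-0.036,0.1,0,0,0,0,0,-0.04,0.12,0,0,0,0,0,-0.042,0.132,0,0,0,0,0,-0.042,0.132,0,0,0]'

```text
time_s: 46.1
position: [0.4848, -0.0942, 0.1207]
tool_rot: [[0.126, 0.992, -0.0], [0.992, -0.126, -0.0], [-0.0, -0.0, -1.0]]
ft_force: [0.2, 0.3, -0.1]
grip_width: -0.0003
```

step_arm --steps '[0,0,0,0.006,0,0,0,0,0,0,0.012,0,0,0,0,0,0,0.018,0,0,0,0,0,0,0.018,0,0,0]'

```text
time_s: 46.5
position: [0.4847, -0.0942, 0.1173]
tool_rot: [[0.126, 0.992, 0.001], [0.992, -0.126, -0.001], [-0.001, 0.001, -1.0]]
ft_force: [-7.6, 3.1, 24.2]
grip_width: -0.0002
```

step_arm --steps '[0,0,0,-0.01,0,0,0,0,0,0,-0.03,0,0,0,0,0,0,-0.03,0,0,0]'

```text
time_s: 46.8
position: [0.4851, -0.0943, 0.125]
tool_rot: [[0.126, 0.992, 0.001], [0.992, -0.126, -0.001], [-0.001, 0.001, -1.0]]
ft_force: [-0.6, 0.6, -0.0]
grip_width: 0.0001
```

```bash
python3 - <<'E'
from h import *
im,d,P,a,b=lidang('wrist','w40')
m=(d>0)&(a>-.05)&(a<.05)&(b>.07)&(b<.13)&(P[...,2]>.07)
k=np.polyfit(a[m],P[...,2][m],1); print('angle',-np.arctan(k[0]),env.observe()['ft_force'])
E
```

```text
angle 0.012562880336804897 [ 0.17526628 -0.82625909 -0.28170225]
```

Held by the catch: 0.013 rad with no load on the finger. I retreat and check.

step_arm --steps '[0,0,0,-0.12,0,0,0,0,0,0,-0.28,0,0,0,0,0,0,-0.44,0,0,0,0,0,0,-0.6,0,0,0,0,0,0,-0.6,0,0,0,0,0,0,-0.6,0,0,0]'

```text
time_s: 47.45
position: [0.4849, -0.0941, 0.3046]
tool_rot: [[0.126, 0.992, 0.001], [0.992, -0.126, -0.001], [-0.001, 0.001, -1.0]]
ft_force: [-0.5, 0.1, -1.7]
grip_width: 0.0002
```

```bash
python3 - <<'E'
from h import *
np.set_printoptions(precision=4,suppress=True)
for n in ('wrist','side'):
    im,d,P,a,b=lidang(n,n+'41')
    m=(d>0)&(abs(a)<.055)&(b>-.13)&(b<.13)&(P[...,2]>.07)&(P[...,2]<.13)
    k=np.polyfit(a[m],P[...,2][m],1); print(n,'angle',-np.arctan(k[0]),'z',np.median(P[...,2][m]))
    t=(d>0)&(np.hypot(a+.085,b)<.011)&(P[...,2]>.1); print(' button z',np.median(P[...,2][t]),t.sum())
im,d,K,T=snap('scene','scene41')
for n in ('scene','side'):
    c=imaging.get_calibration(n); K=np.array(c['camera_matrix']);T=np.array(c['world_from_camera'])
    if n=='side': snap('side','side41b')
    for t in ('mug','gel_bottle','phone'):
        r=imaging.pinpoint(n,t); print(n,t,[(round(x['score'],2),ray_z(x['pixel'],0,K,T)[:2]) for x in r[:1]])
print(env.observe()['time_s'])
E
```

```text
wrist angle 0.015552804438404804 z 0.09878361037608102
 button z 0.11365825264168547 372
side angle 0.013268035303156345 z 0.09902618584570316
 button z 0.11320438787066234 28
scene mug [(0.61, array([0.6894, 0.2019]))]
scene gel_bottle [(0.71, array([0.7111, 0.3686]))]
scene phone [(0.65, array([ 0.7187, -0.1624]))]
side mug [(0.7, array([0.6976, 0.1968]))]
side gel_bottle [(0.88, array([0.7108, 0.3645]))]
side phone [(0.79, array([ 0.7296, -0.1592]))]
47.95
```

View pics/scene41.png

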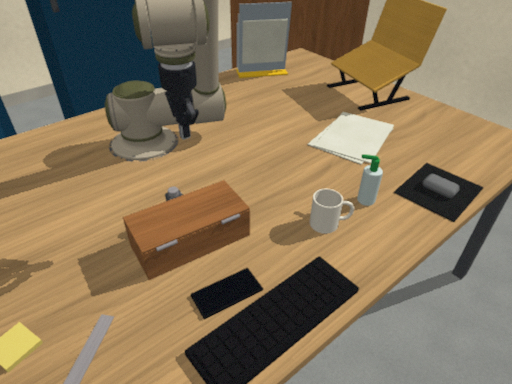

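View pics/wrist41.png

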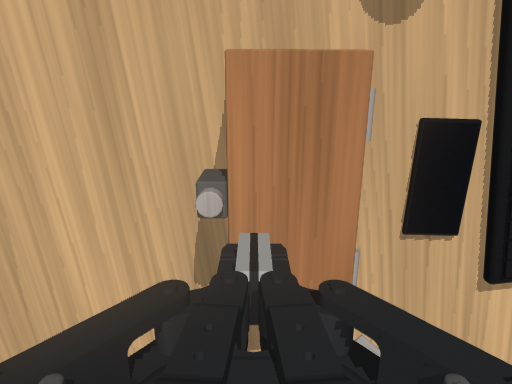

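```bash
python3 -c "
from rig import close_job
print(close_job())"
```

```text
the job is handed in; nothing more can be done
None
```

I pressed the button with one finger while the other rested over the lid, and eased the lid open to its stop at about 1.8 rad. All three stamps on the desk (28, 34 and 46 mm) now stand in wells 1, 2 and 4, and I pushed the lid shut until the catch held. The job was handed in at about 48 s and reported no verdict.

Before I reached the 28 mm stamp it was knocked over. I picked it up with the tool tilted, turned it upright on the desk, and took it again from above.

**Last checks:**
- **Stamps, before shutting:** the wrist camera put the tops at 79–80 mm, against 81 mm expected, and 1–2 mm off the well centres. The side camera put them 4–6 mm off, which I took as that camera's calibration error.
- **Lid:** 0.013–0.016 rad in two cameras, with nothing touching it. The final push read 24 N at the wrist, against the stated 5–10 N.
- **Button:** 113.5 mm high. It read 114.7 mm at the start, so it is out to within about 1 mm.
- **Mug, bottle and phone:** they look unmoved in the pictures. The networks' positions shifted by 1–17 mm, and that was uneven between cameras, so I took it as noise in the networks.

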